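Clear the carving board at the lure maker's bench

ROBOT

A 6-joint arm with a two-finger parallel gripper is mounted at the origin on the work surface. World frame = base frame: x ahead of the robot, y to its left, z up, the work surface at z = 0. Lengths are in mm, angles in degrees, forces in N, time in s.
With the tool pointing down it reaches from about 200 to 875 mm from the base axis. Payload 3.4 kg.
Tool frame: the origin (TCP) lies at the very end of the fingers, on their centre line; the grasp point (between the pads) lies 19 mm behind it; z points along the fingers, x is the direction in which the jaws open and shut, and the axes are right-handed (so a half turn about z gives the same grasp; the last joint's range is limited). The gripper opens to 94 mm and grips with 3 to 60 N. Pads are 16 mm wide; open, the fingers measure 119 mm over their backs; the gripper's body (75 mm by 177 mm) begins 78 mm behind the grasp point.
Start: joints at [56.15, 15.808, 86.224, -0, 77.962, -6.933], TCP at [260.33, 512.732, 205.493] pointing down, gripper open.
Joint ranges: [-165.64, 165.64], [-43.16, 119.46], [12.63, 154.43], [-67.54, 247.53], [6.08, 155.33], [-154.97, 154.97]. Speed limits (degrees/s): [147.25, 147.25, 180, 180, 180, 180].

INTERFACE

Orientations are given as [roll, pitch, yaw] about the fixed x, y, z axes, in that order (R = Rz(yaw) Ry(pitch) Rx(roll)).
In Python, from station import bot gives the robot as it stands.
- The arm moves only by the shell command python3 -m handwheel 'ROWS' [FORCE]. ROWS is JSON, one flat list of numbers, 7 for each row, row after row: the turn, a rotation vector about the tool's x, y, z in rad, then the shift along the tool's x, y, z in m, then the opening in per cent of the stroke, from 0 (shut) to 100 (fully open). In form: [wx, wy, wz, x, y, z, jaw, wx, wy, wz, x, y, z, jaw, ...]. A call has exactly 10 rows; each row is the pose to reach, as a shift and turn from the pose commanded when the call began, along the tool's axes at that moment; what a row does not reach only later rows make up. A row lasts 1/12 s, in which the tool goes at most 41.7 mm and 7.16 degrees, less where a joint would pass 70% of its speed; a pose out of reach is approached as far as the arm can. A call with a gripper value outside its range is refused whole. The fingers move at their own pace and stop on an object; FORCE is the grip in N (left out, the last holds). Time passes only in rows, so rows that repeat a pose let the fingers close, or fill a call up. It gives the time, the measured TCP pose, the force and the opening at its end, in the units of the state.
- bot.sense(): the state, without advancing time (a new reading comes with each control period).
- bot.snapshot(name): name is "side" or "top" or "wrist"; returns a dict with "img" (384x512x3 uint8, blue, green, red), "fx", "fy", "cx", "cy" (pixels), "extrinsics" (4x4, takes a point from camera to world coordinates). Camera axes: x right, y down, z forward; pixel columns grow to the right and rows downward; lengths in mm; the calibration is good to about 2 mm. A picture is of the moment at which its call begins. There is no depth.
- bot.job_done(): hands the job in, once; it reports no verdict.
The state is a dict: "clock": time; "joint_pos": joint angles; "qvel": joint speeds; "joint_efforts": joint torques, N m; "tcp_pos": TCP position; "ee_rot": TCP orientation; "ft_force": force on the tool from outside, world axes, zero at the start; "torque": the same for the moment, N m; "finger_gap": opening from 0.0 (shut) to 1.0 (fully open).
Only numpy, scipy, OpenCV 4.12 (cv2) and the standard library are available. Lean on these libraries where they do the work, as an engineer would, in place of code of your own. Each camera call takes 0.05 s, during which the arm holds its last target.

TASK

Put each wooden lure body that lies on the carving board into a pocket of its own in the routed block, lying flat, and only then take the scraper block and wipe every loose chip off the board over its open end into the metal catch trough; leave the chips to the scraper, not the fingers. Finally stand the scraper upright and lengthwise on its cork mat again, its whole base on the mat. Leave the jar and the mug as they are.

Things in the scene. Friction and masses are not known exactly. Their poses are not given: they have to be found in the camera images.
- board: Fixed carving board with a grey laminate surface, top 200 mm (x) by 280 mm (y), surface 45 mm above the bench, a dark fence 6 mm thick and 10 mm high along both long sides (188 mm clear between); both ends are open edges, with a catch trough at the -y end. Origin on the bench, z up: the top spans y -100 to +180 mm, x -94 to +94 mm between fences
- trough (a point): Middle of the floor of the sheet-metal catch trough fixed to the board's -y end: 188 mm (board x) by 74 mm (y) inside, from the board's edge at board y = -100 mm to -174 mm; floor 5 mm, side walls 55 mm, end wall 60 mm above the bench
- rack: Fixed routed wooden block 200 mm (x) by 126 mm (y) by 22 mm high with four equal rectangular pockets, each 85 mm (x) by 43 mm (y), 16 mm deep (pocket floor 6 mm above the bench), pocket centres at x = +-47 mm, y = +-32 mm. Origin: centre of its underside on the bench
- mat: Fixed cork mat 140 mm (x) by 90 mm (y), 3 mm thick, the scraper's place. Origin: centre of its underside
- scraper: Loose scraper block, 0.25 kg: a foot 84 mm (x) by 41 mm (y) by 32 mm high with a steel-shod flat underside, and on top of it a handle 62 mm (x) by 26 mm (y) that reaches up to 76 mm above the underside. Origin: centre of the underside; it wipes along its y. Starts upright on the cork mat, roughly lengthwise
- blank1: Loose pale wooden lure body (may be absent), 66 mm long (x) with a square section 30 by 30 mm over 50 mm (x from -33 to +17 mm) and a short tapered nose on the +x end, 45 g. Origin at its centre, 15 mm above what it lies on. Starts lying on the board in its half near the trough; any side may be up and either end may lead
- blank2: Loose pale wooden lure body (may be absent), 66 mm long (x) with a square section 30 by 30 mm over 50 mm (x from -33 to +17 mm) and a short tapered nose on the +x end, 45 g. Origin at its centre, 15 mm above what it lies on. Starts lying on the board in its half near the trough; any side may be up and either end may lead
- blank3: Loose pale wooden lure body (may be absent), 66 mm long (x) with a square section 30 by 30 mm over 50 mm (x from -33 to +17 mm) and a short tapered nose on the +x end, 45 g. Origin at its centre, 15 mm above what it lies on. Starts lying on the board in its half near the trough; any side may be up and either end may lead
- blank4: Loose pale wooden lure body (may be absent), 66 mm long (x) with a square section 30 by 30 mm over 50 mm (x from -33 to +17 mm) and a short tapered nose on the +x end, 45 g. Origin at its centre, 15 mm above what it lies on. Starts lying on the board in its half near the trough; any side may be up and either end may lead
- chip1: Loose wood chip (may be absent), 30 by 20 mm and 14 mm thick, 12 g. Origin at its middle, 7 mm above what it lies on. Starts on the board, in its half away from the trough
- chip2: Loose wood chip (may be absent), 30 by 20 mm and 14 mm thick, 12 g. Origin at its middle, 7 mm above what it lies on. Starts on the board, in its half away from the trough
- chip3: Loose wood chip (may be absent), 30 by 20 mm and 14 mm thick, 12 g. Origin at its middle, 7 mm above what it lies on. Starts on the board, in its half away from the trough
- chip4: Loose wood chip (may be absent), 30 by 20 mm and 14 mm thick, 12 g. Origin at its middle, 7 mm above what it lies on. Starts on the board, in its half away from the trough
- chip5: Loose wood chip (may be absent), 30 by 20 mm and 14 mm thick, 12 g. Origin at its middle, 7 mm above what it lies on. Starts on the board, in its half away from the trough
- chip6: Loose wood chip (may be absent), 30 by 20 mm and 14 mm thick, 12 g. Origin at its middle, 7 mm above what it lies on. Starts on the board, in its half away from the trough
- jar: Bystander: amber glass jar with black cap, 52 mm across, 75 mm high. Origin: centre of its underside
- mug: Bystander: blue mug, 80 mm across, 90 mm high. Origin: centre of its underside
- vise: Bystander, fixed to the bench: fly-tying vise, a dark base 90 mm square with a thin steel post and jaw 167 mm high. Origin: centre of its underside

How it is judged:
By the outcome, as a careful person would: the job done as asked, in the order asked, and still so for the second after the job is handed in, with the robot touching nothing.
Of blank1, blank2, blank3, blank4 only 3 to 4 are there at a start; the rules pass over those that are not, and their reading is None.
Of chip1, chip2, chip3, chip4, chip5, chip6 only 4 to 6 are there at a start; the rules pass over those that are not, and their reading is None.
At some moment in a run one of blank1, blank2, blank3, blank4, scraper may be knocked a few centimetres aside while the robot is not near it.
It also fails if it takes over 210 s, if anything falls off the work surface, if the arm or the gripper's body presses on something with over 40 N, if the wrist force passes 120 N, or if a joint passes its speed limit or range.

## Working session

There is one attempt and no reset: what is moved stays moved. The work goes in short steps, Python scripts to look and compute and a shell command to move; the robot and the scene stay as the last step left them, time stands still between calls to the robot, and variables do not carry over. Pictures are saved under pics/ and viewed, and the job is handed in when it is done.

```bash
mkdir -p pics; ls; python3 - <<'E'
from station import bot
import cv2,numpy as np
print(bot.sense())
for n in("top","side","wrist"):
    s=bot.snapshot(n); cv2.imwrite(f"pics/{n}0.png",s["img"]); print(n,s["fx"],s["fy"],s["cx"],s["cy"],np.round(s["extrinsics"],3).tolist())
E
```

```text
pics
{'clock': 0.0, 'joint_pos': array([ 5.61500939e+01,  1.58477597e+01,  8.62921013e+01, -8.96715020e-05,
        7.79628713e+01, -6.93282652e+00]), 'qvel': array([ 0.02311397,  0.10825293,  0.03307142,  0.01886117, -0.08062271,
        0.06333172]), 'joint_efforts': array([ 7.64878023e-04, -4.04593277e+01, -2.37230015e+01,  6.98877708e-02,
        3.46281391e-02, -1.21179223e-04]), 'tcp_pos': array([259.99899687, 512.24169698, 204.62507519]), 'ee_rot': array([-1.79987687e+02,  1.01991769e-01,  6.30829502e+01]), 'ft_force': array([ 0.00997134,  0.23550173, -1.14510262]), 'torque': array([-0.03380015,  0.02757966, -0.00457308]), 'finger_gap': 1.0004705170228676}
top 444.0196866821612 444.0196866821612 256.54123629927045 189.96679395202327 [[0.035, -0.976, 0.214, 361.364], [-0.999, -0.036, 0.003, -6.543], [0.005, -0.214, -0.977, 1245.711], [0.0, 0.0, 0.0, 1.0]]
side 457.3549313282306 457.3549313282306 258.89849553810507 185.82975854928253 [[-0.911, -0.297, 0.285, 338.197], [-0.411, 0.625, -0.663, 655.585], [0.019, -0.722, -0.692, 772.936], [0.0, 0.0, 0.0, 1.0]]
wrist 269.18257893418894 269.18257893418894 256.95266031212583 184.61930218027365 [[0.453, 0.868, 0.202, 200.828], [0.892, -0.44, -0.105, 541.16], [-0.003, 0.228, -0.974, 384.741], [0.0, 0.0, 0.0, 1.0]]
```

View pics/top0.png

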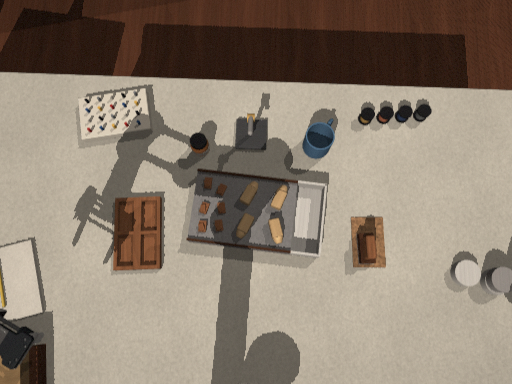

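View pics/side0.png

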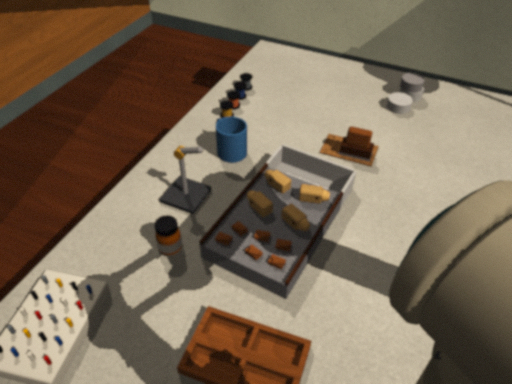

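View pics/wrist0.png

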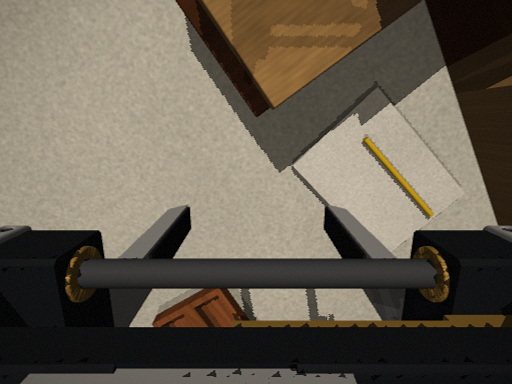

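The top view shows four blanks at about (249,192), (280,196), (244,226) and (276,231), and six chips at about (203–222, 183–227). The rack is around (138,232), the scraper on its mat around (368,243), and the mug and jar are beyond the board.

```bash
cat > h.py <<'E'
import numpy as np,cv2
from station import bot
def ray(s,u,v,z):
    E=np.array(s["extrinsics"]);d=E[:3,:3]@np.array([(u-s["cx"])/s["fx"],(v-s["cy"])/s["fy"],1]);o=E[:3,3]
    return o+d*(z-o[2])/d[2]
def proj(s,p):
    E=np.array(s["extrinsics"]);c=E[:3,:3].T@(np.array(p,float)-E[:3,3]);return c[0]/c[2]*s["fx"]+s["cx"],c[1]/c[2]*s["fy"]+s["cy"]
def crop(s,x0,y0,x1,y1,k,f):
    im=cv2.resize(s["img"][y0:y1,x0:x1],None,fx=k,fy=k,interpolation=cv2.INTER_CUBIC)
    for x in range((x0+9)//10*10,x1,10): cv2.line(im,((x-x0)*k,0),((x-x0)*k,5 if x%50 else 14),(0,255,0),1); 
    for x in range((x0+19)//20*20,x1,20): cv2.putText(im,str(x),((x-x0)*k,18),0,.35,(0,255,0),1)
    for y in range((y0+19)//20*20,y1,20): cv2.putText(im,str(y),(0,(y-y0)*k+4),0,.35,(0,255,0),1)
    cv2.imwrite(f,im)
E
python3 - <<'E'
from h import *
s=bot.snapshot("top")
crop(s,180,160,335,265,5,"pics/c1.png")
crop(s,340,205,400,275,8,"pics/c2.png")
crop(s,105,185,170,280,6,"pics/c3.png")
E
```

```text
(no output)
```

View pics/c1.png

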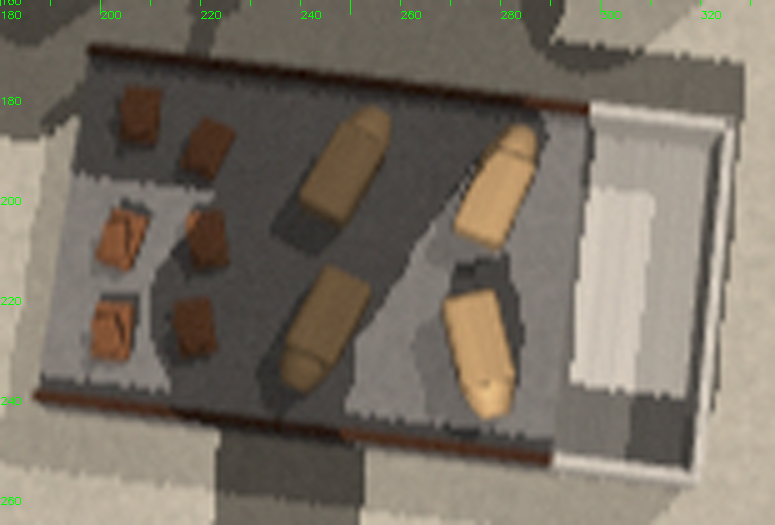

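View pics/c2.png

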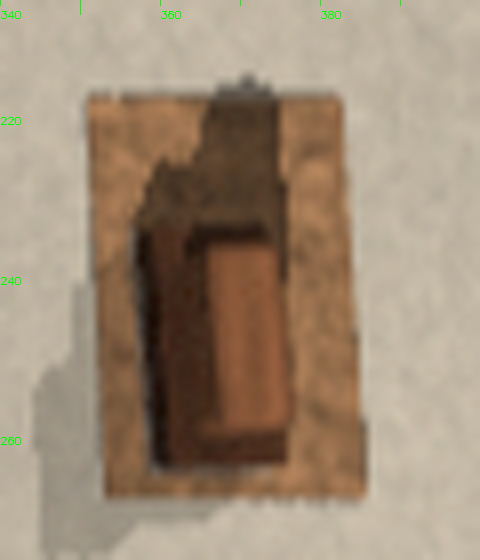

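View pics/c3.png

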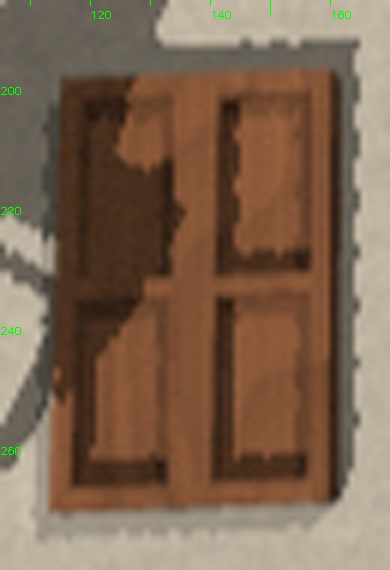

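```bash
python3 - <<'E'
from h import *
s=bot.snapshot("top")
def P(ox,oy,k,pts,z): return np.array([ray(s,ox+a/k,oy+b/k,z)[:2] for a,b in pts]).round(1).tolist()
print("rack",P(105,185,6,[(62,77),(332,70),(330,500),(50,510)],22))
print("pockets",P(105,185,6,[(85,95),(172,95),(172,275),(76,275)],22),P(105,185,6,[(220,95),(310,95),(310,272),(218,272)],22),P(105,185,6,[(75,297),(168,297),(166,485),(72,485)],22),P(105,185,6,[(215,297),(310,297),(307,480),(212,480)],22))
print("board",P(180,160,5,[(90,47),(590,105),(550,462),(37,395)],55))
print("trough",P(180,160,5,[(590,105),(733,122),(695,478),(550,462)],57))
print("mat",P(340,205,8,[(87,95),(342,95),(366,497),(105,497)],3))
print("scr top",P(340,205,8,[(205,242),(275,242),(292,428),(218,432)],76))
print("scr foot",P(340,205,8,[(140,230),(283,230),(288,465),(155,465)],32))
for n,pt in dict(B1=[(300,195),(342,222),(388,150),(355,112),(375,107)],B2=[(455,232),(497,248),(537,160),(503,142),(522,125)],B3=[(328,265),(370,290),(330,375),(287,345),(300,388)],B4=[(443,303),(493,290),(515,375),(472,385),(492,418)]).items(): print(n,P(180,160,5,pt,75))
for n,z in (("chips",59),): print(P(180,160,5,[(141,110),(208,147),(122,235),(209,238),(113,328),(195,327)],z))
E
```

```text
rack [[592.3, 392.0], [600.2, 266.2], [402.2, 251.0], [393.3, 376.9]]
pockets [[584.1, 380.4], [585.6, 339.9], [501.5, 331.9], [499.9, 376.0]] [[586.4, 317.5], [588.0, 275.5], [505.1, 268.6], [503.6, 310.9]] [[489.8, 375.4], [491.3, 332.8], [406.3, 325.6], [404.8, 368.1]] [[492.1, 311.2], [493.6, 267.7], [410.8, 262.1], [409.2, 305.0]]
board [[674.5, 161.0], [651.5, -116.6], [455.1, -98.3], [481.0, 177.1]]
trough [[651.0, -116.5], [644.3, -195.3], [449.3, -175.4], [455.0, -98.2]]
mat [[565.2, -272.7], [568.5, -363.0], [428.2, -367.7], [425.0, -277.5]]
scr top [[505.6, -295.5], [506.4, -318.7], [445.7, -322.9], [443.6, -298.7]]
scr foot [[514.3, -284.2], [516.1, -333.2], [436.4, -333.2], [434.8, -288.2]]
B1 [[591.2, 40.2], [577.3, 17.1], [617.7, -6.2], [638.1, 12.4], [641.3, 1.7]]
B2 [[574.1, -43.6], [566.2, -66.3], [615.1, -86.7], [624.4, -68.1], [634.2, -78.2]]
B3 [[553.7, 23.7], [541.1, 0.8], [495.0, 20.2], [510.1, 43.6], [487.6, 35.8]]
B4 [[535.5, -38.3], [543.4, -64.7], [498.5, -77.4], [492.4, -54.9], [475.5, -65.8]]
[[638.7, 130.2], [619.3, 92.3], [568.8, 136.4], [568.9, 89.2], [518.0, 138.1], [520.1, 94.2]]
```

```bash
cat >> h.py <<'E'
from scipy.spatial.transform import Rotation as Ro
def d(x,y,z,yaw,base=None):
    """rows' numbers from measured pose (or base pose=(x,y,z,yaw)) to target"""
    st=bot.sense()
    if base is None: p=np.array(st["tcp_pos"]);R=Ro.from_euler("xyz",st["ee_rot"],degrees=True)
    else: p=np.array(base[:3],float);R=Ro.from_euler("xyz",[180,0,base[3]],degrees=True)
    T=Ro.from_euler("xyz",[180,0,yaw],degrees=True)
    w=(R.inv()*T).as_rotvec(); t=R.inv().apply(np.array([x,y,z])-p)/1000
    print("w",w.round(3),"t",t.round(4),"dist",np.linalg.norm(t).round(3))
BO=np.array([562,-9.]);BY=np.radians(-5)
def bw(bx,by): return BO+np.array([bx*np.cos(BY)-by*np.sin(BY),bx*np.sin(BY)+by*np.cos(BY)])
RO=np.array([497,321.5]);RY=np.radians(4.4)
def rw(x,y): return RO+np.array([x*np.cos(RY)-y*np.sin(RY),x*np.sin(RY)+y*np.cos(RY)])
E
python3 - <<'E'
from h import *
d(508,-62,160,108.5)
for p in [(-47,-32),(-47,32),(47,-32),(47,32)]: print(p,rw(*p).round(1))
s=bot.snapshot("top"); print(ray(s,252,130,20),ray(s,319,140,90),ray(s,199,140,75))
E
```

```text
w [-0.     0.001 -0.793] t [-0.4001  0.4811  0.0453] dist 0.627
(-47, -32) [452.6 286. ]
(-47, 32) [447.7 349.8]
(47, -32) [546.3 293.2]
(47, 32) [541.4 357. ]
[807.88067705  16.37603508  20.        ] [ 760.35185753 -169.04390191   90.        ] [753.26134495 160.71443899  75.        ]
```

```bash
python3 -m handwheel '[0,0,-0.4,-0.2,0.24,0.02,100,0,0,-0.4,-0.2,0.24,0.02,100,0,0,-0.4,-0.2,0.24,0.02,100,0,0,-0.4,-0.2,0.24,0.02,100,0,0,-0.4,-0.2,0.24,0.02,80,0,0,-0.4,-0.2,0.24,0.02,70,0,0,-0.4,-0.2,0.24,0.02,60,0,0,-0.793,-0.4,0.481,0.02,50,0,0,-0.793,-0.4,0.481,0.02,50,0,0,-0.793,-0.4,0.481,0.02,50]'
python3 - <<'E'
from h import *
d(508,-62,185,108.5)
E
```

```text
clock: 1.13
tcp_pos: [415.1, 154.3, 186.9]
ee_rot: [180.0, -0.0, 104.2]
ft_force: [0.4, 0.7, -0.5]
finger_gap: 0.611
w [ 0.001 -0.    -0.075] t [-0.2325  0.0368  0.0019] dist 0.235
```

```bash
python3 -m handwheel '[0,0,-0.075,-0.2325,0.037,0,50,0,0,-0.075,-0.2325,0.037,0,50,0,0,-0.075,-0.2325,0.037,0,50,0,0,-0.075,-0.2325,0.037,0,50,0,0,-0.075,-0.2325,0.037,0,50,0,0,-0.075,-0.2325,0.037,0,50,0,0,-0.075,-0.2325,0.037,0,50,0,0,-0.075,-0.2325,0.037,0,50,0,0,-0.075,-0.2325,0.037,0,50,0,0,-0.075,-0.2325,0.037,0,50]'
python3 - <<'E'
from h import *
s=bot.snapshot("wrist"); crop(s,0,0,512,384,1,"pics/w1.png")
s=bot.snapshot("top"); crop(s,180,160,335,265,5,"pics/t1.png")
d(508,-62,59,108.5)
E
```

```text
clock: 1.97
tcp_pos: [506.0, -59.4, 186.7]
ee_rot: [-180.0, -0.1, 108.3]
ft_force: [0.4, 0.3, 0.2]
finger_gap: 0.501
w [ 0.    -0.    -0.003] t [-0.0032  0.0008  0.1279] dist 0.128
```

View pics/w1.png

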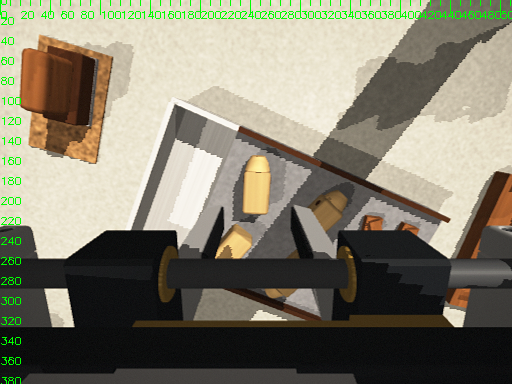

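View pics/t1.png

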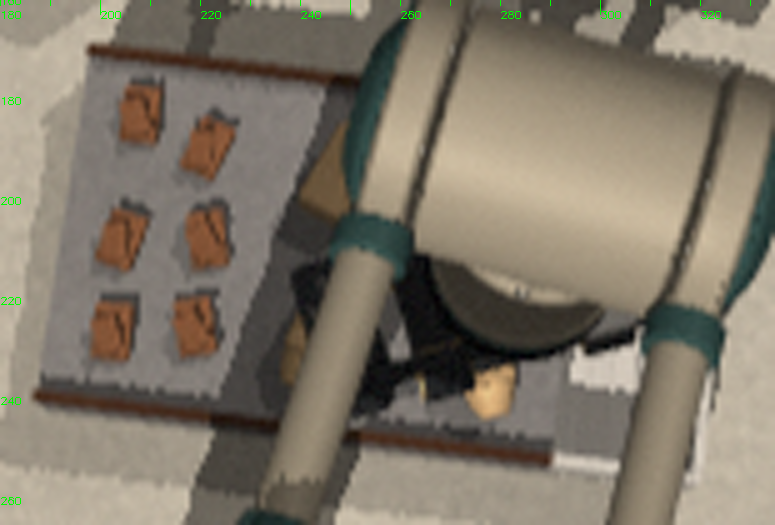

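The wrist view shows B4 unmoved, between the fingers at (257,185), with its tail edge at (244–269, 213) and nose at (258,155). In the top view the six chips are visible.

```bash
python3 - <<'E'
from h import *
s=bot.snapshot("wrist")
for u,v in [(244.5,213),(269,213),(270,172),(244,172),(258,155)]: print(ray(s,u,v,75).round(1))
d(508,-62,59,108.5)
E
```

```text
[543.8 -62.8  75. ]
[535.  -36.2  75. ]
[489.7 -50.6  75. ]
[498.7 -77.8  75. ]
[476.1 -69.1  75. ]
w [ 0.    -0.    -0.003] t [-0.003   0.0008  0.1279] dist 0.128
```

```bash
python3 -m handwheel '[0,0,0,-0.0015,0.001,0.04,50,0,0,0,-0.0015,0.001,0.08,50,0,0,0,-0.0015,0.001,0.11,50,0,0,0,-0.0015,0.001,0.128,50,0,0,0,-0.0015,0.001,0.128,50,0,0,0,-0.0015,0.001,0.128,50,0,0,0,-0.0015,0.001,0.128,15,0,0,0,-0.0015,0.001,0.128,15,0,0,0,-0.0015,0.001,0.128,15,0,0,0,-0.0015,0.001,0.128,15]' 25
python3 - <<'E'
from h import *
x,y=rw(-47,-32)
st=bot.sense();p=st["tcp_pos"];print(p,st["finger_gap"])
d(p[0],p[1],170,108.5)
d(x,y,170,94.4,(p[0],p[1],170,108.5))
E
```

```text
clock: 2.95
tcp_pos: [509.4, -61.9, 60.3]
ee_rot: [179.8, 0.1, 108.2]
ft_force: [-0.9, 0.6, 5.3]
finger_gap: 0.313
[509.36345477 -61.89464992  60.32037158] 0.3125720792040497
w [ 0.003  0.001 -0.004] t [-0.0002  0.0003 -0.1097] dist 0.11
w [ 0.    -0.     0.246] t [0.3479 0.0565 0.    ] dist 0.352
```

```bash
python3 -m handwheel '[0,0,0,0,0,-0.04,15,0,0,0,0,0,-0.08,15,0,0,0.05,0.03,0.005,-0.11,15,0,0,0.1,0.07,0.01,-0.11,15,0,0,0.15,0.11,0.018,-0.11,15,0,0,0.2,0.15,0.025,-0.11,15,0,0,0.246,0.19,0.031,-0.11,15,0,0,0.246,0.23,0.038,-0.11,15,0,0,0.246,0.27,0.044,-0.11,15,0,0,0.246,0.31,0.05,-0.11,15]'
python3 - <<'E'
from h import *
x,y=rw(-47,-32)
d(x,y,80,94.4)
print(bot.sense()["finger_gap"])
E
```

```text
clock: 3.78
tcp_pos: [458.1, 250.1, 169.5]
ee_rot: [179.9, -0.0, 94.2]
ft_force: [1.5, 0.0, 0.0]
finger_gap: 0.312
w [ 0.002 -0.    -0.004] t [ 0.0362 -0.003   0.0895] dist 0.097
0.3124496176108552
```

```bash
python3 -m handwheel '[0,0,0,0.036,-0.003,0.03,15,0,0,0,0.036,-0.003,0.06,15,0,0,0,0.036,-0.003,0.09,15,0,0,0,0.036,-0.003,0.09,15,0,0,0,0.036,-0.003,0.09,15,0,0,0,0.036,-0.003,0.09,15,0,0,0,0.036,-0.003,0.09,15,0,0,0,0.036,-0.003,0.09,15,0,0,0,0.036,-0.003,0.09,15,0,0,0,0.036,-0.003,0.09,15]'
python3 - <<'E'
from h import *
s=bot.snapshot("wrist"); crop(s,130,60,400,270,3,"pics/w2.png")
s=bot.snapshot("side"); crop(s,170,290,330,384,5,"pics/s2.png")
x,y=rw(-47,-32)
d(x,y,24,94.4)
E
```

```text
clock: 4.62
tcp_pos: [453.7, 283.9, 79.8]
ee_rot: [179.9, -0.0, 94.1]
ft_force: [0.9, 0.3, -0.1]
finger_gap: 0.317
w [ 0.001 -0.    -0.005] t [ 0.0021 -0.0006  0.0553] dist 0.055
```

View pics/w2.png

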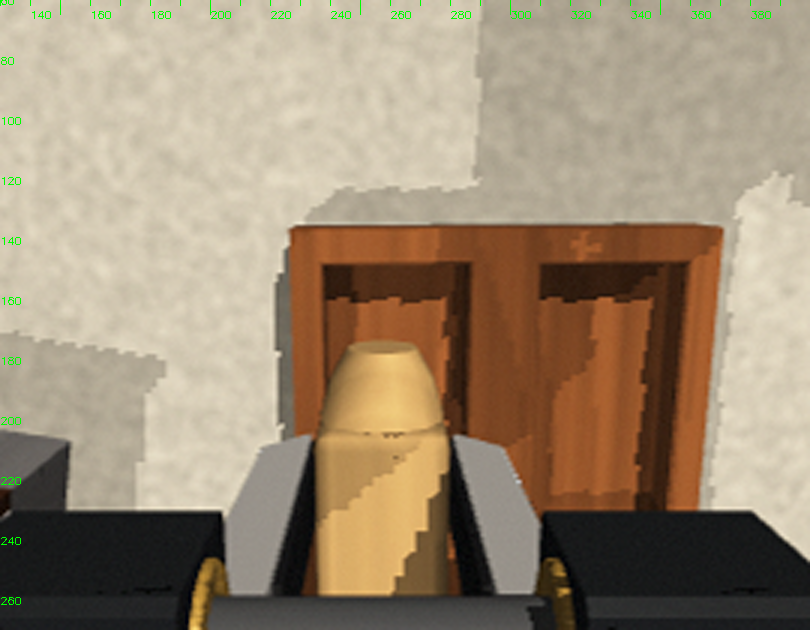

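View pics/s2.png

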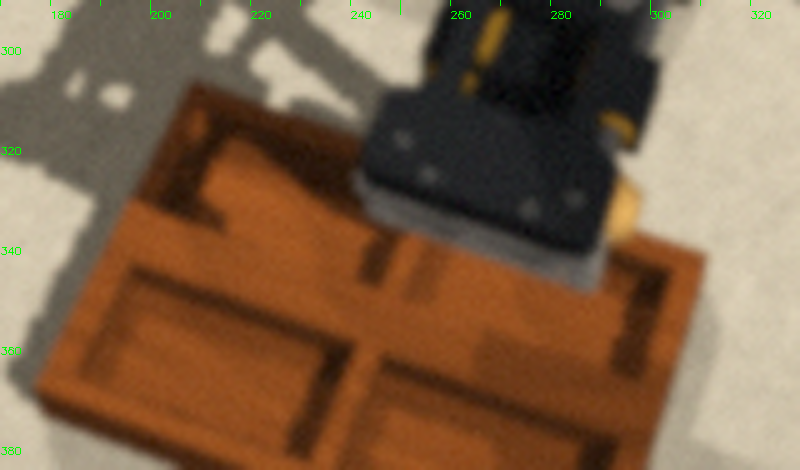

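The held blank lines up with the pocket. Next I measure the pocket edges from the wrist view: corners at crop (322,264), (470,263), (540,262) and (688,262).

```bash
python3 - <<'E'
from h import *
s=bot.snapshot("wrist")
for u,v in [(290,228),(722,226),(322,264),(470,263),(540,262),(688,262)]: print(ray(s,130+u/3,60+v/3,22).round(1))
for p in [(-100,-63),(-100,63),(-89.5,-53.5),(-89.5,-10.5),(-89.5,10.5),(-89.5,53.5)]: print(rw(*p).round(1))
x,y=rw(-47,-32)
d(x,y,24,94.4)
E
```

```text
[401.  252.6  22. ]
[391.4 377.2  22. ]
[410.7 262.4  22. ]
[407.3 305.5  22. ]
[405.5 325.9  22. ]
[402.4 369.   22. ]
[402.1 251. ]
[392.5 376.6]
[411.9 261.3]
[408.6 304.2]
[407.  325.1]
[403.7 368. ]
w [ 0.001 -0.    -0.005] t [ 0.0021 -0.0005  0.0551] dist 0.055
```

```bash
sed -i 's/RO=np.array(\[497,321.5\])/RO=np.array([496.5,322])/' h.py; python3 -m handwheel '[0,0,0,0.003,-0.001,0.02,15,0,0,0,0.003,-0.001,0.04,15,0,0,0,0.003,-0.001,0.055,15,0,0,0,0.003,-0.001,0.055,15,0,0,0,0.003,-0.001,0.055,15,0,0,0,0.003,-0.001,0.055,15,0,0,0,0.003,-0.001,0.055,45,0,0,0,0.003,-0.001,0.055,45,0,0,0,0.003,-0.001,0.055,45,0,0,0,0.003,-0.001,0.055,45]'
python3 - <<'E'
from h import *
st=bot.sense();p=st["tcp_pos"]
d(p[0],p[1],180,94.4); d(517.2,25.5,180,66.3,(p[0],p[1],180,94.4))
E
```

```text
clock: 5.6
tcp_pos: [452.0, 287.0, 24.2]
ee_rot: [179.9, -0.0, 94.2]
ft_force: [-0.1, 0.3, 0.9]
finger_gap: 0.448
w [ 0.001 -0.    -0.004] t [ 1.000e-04  1.000e-04 -1.558e-01] dist 0.156
w [ 0.   -0.    0.49] t [-0.2657  0.0449  0.    ] dist 0.269
```

```bash
python3 -m handwheel '[0,0,0,0,0,-0.04,45,0,0,0,0,0,-0.08,45,0,0,0,0,0,-0.12,45,0,0,0.1,-0.03,0.005,-0.145,50,0,0,0.2,-0.07,0.012,-0.156,50,0,0,0.3,-0.11,0.019,-0.156,50,0,0,0.4,-0.15,0.025,-0.156,50,0,0,0.49,-0.19,0.032,-0.156,50,0,0,0.49,-0.23,0.039,-0.156,50,0,0,0.49,-0.266,0.045,-0.156,50]'
python3 - <<'E'
from h import *
s=bot.snapshot("wrist"); crop(s,100,40,430,270,2,"pics/w3.png")
s=bot.snapshot("side"); crop(s,170,290,330,384,5,"pics/s3.png")
d(517.2,25.5,59,66.3)
E
```

```text
clock: 6.43
tcp_pos: [516.2, 22.5, 180.2]
ee_rot: [179.9, -0.0, 66.0]
ft_force: [0.2, 0.8, -0.2]
finger_gap: 0.499
w [ 0.002  0.002 -0.01 ] t [ 0.0053 -0.0028  0.1209] dist 0.121
```

View pics/w3.png

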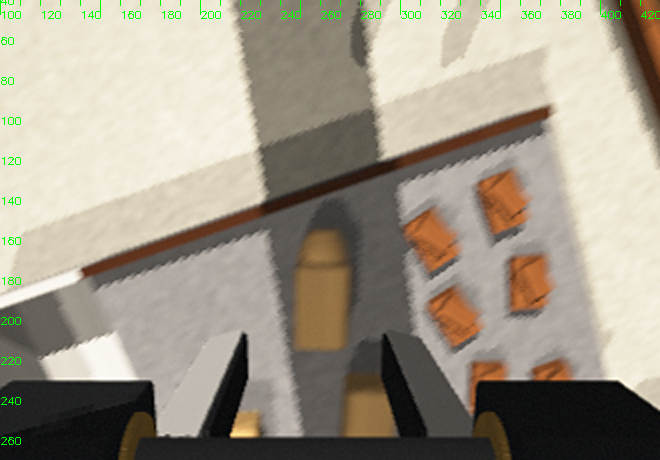

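View pics/s3.png

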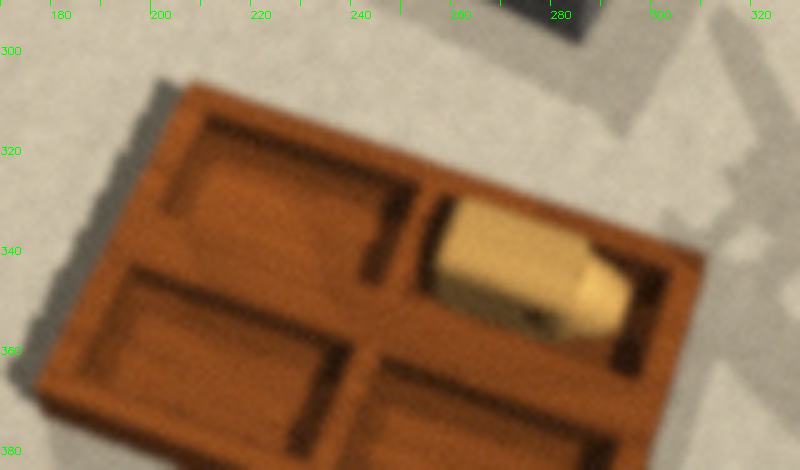

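The first blank lies flat in its pocket. In the wrist view, B3's tail corners are at crop (295,348) and (347,350), its shoulder at (297,265) and (349,266), and its nose at (322,229).

```bash
python3 - <<'E'
from h import *
s=bot.snapshot("wrist")
q=[ray(s,100+u/2,40+v/2,75)[:2] for u,v in [(295,348),(347,350),(349,266),(297,265)]]
t=(q[0]+q[1])/2;h=(q[2]+q[3])/2;a=(h-t)/np.linalg.norm(h-t);c=t+33*a
yaw=(np.degrees(np.arctan2(a[1],a[0]))-90)
print(c,np.linalg.norm(h-t),yaw)
d(*c,59,yaw%180)
x,y=rw(-47,32);d(x,y,170,94.4,(*c,170,yaw%180))
E
```

```text
[520.61068043  21.44585482] 47.41621892955271 64.61079000349801
w [ 0.    -0.     0.021] t [0.0007 0.0043 0.1208] dist 0.121
w [ 0.    0.   -0.52] t [ 0.2656 -0.2073 -0.    ] dist 0.337
```

```bash
python3 -m handwheel '[0,0,0.015,0.002,0.003,0.04,50,0,0,0.015,0.002,0.003,0.08,50,0,0,0.015,0.002,0.003,0.11,50,0,0,0.015,0.002,0.003,0.121,50,0,0,0.015,0.002,0.003,0.121,50,0,0,0.015,0.002,0.003,0.121,50,0,0,0.015,0.002,0.003,0.121,15,0,0,0.015,0.002,0.003,0.121,15,0,0,0.015,0.002,0.003,0.121,15,0,0,0.015,0.002,0.003,0.121,15]' 25
python3 - <<'E'
from h import *
x,y=rw(-47,32)
st=bot.sense();p=st["tcp_pos"]
d(p[0],p[1],170,st["ee_rot"][2]); d(x,y,170,94.4,(p[0],p[1],170,st["ee_rot"][2]))
E
```

```text
clock: 7.42
tcp_pos: [520.6, 25.7, 60.2]
ee_rot: [179.8, -0.1, 65.2]
ft_force: [0.0, 1.1, 4.0]
finger_gap: 0.317
w [ 0.003 -0.002 -0.   ] t [ 0.0002  0.0003 -0.1098] dist 0.11
w [ 0.     0.    -0.509] t [ 0.2639 -0.2027 -0.    ] dist 0.333
```

```bash
python3 -m handwheel '[0,0,0,0,0,-0.04,15,0,0,0,0,0,-0.08,15,0,0,-0.06,0.02,-0.015,-0.11,15,0,0,-0.12,0.05,-0.038,-0.11,15,0,0,-0.2,0.08,-0.062,-0.11,15,0,0,-0.28,0.11,-0.085,-0.11,15,0,0,-0.36,0.14,-0.108,-0.11,15,0,0,-0.44,0.17,-0.13,-0.11,15,0,0,-0.509,0.2,-0.154,-0.11,15,0,0,-0.509,0.23,-0.177,-0.11,15]'
python3 - <<'E'
from h import *
x,y=rw(-47,32);d(x,y,24,94.4)
E
```

```text
clock: 8.25
tcp_pos: [454.4, 310.1, 169.3]
ee_rot: [179.9, -0.0, 94.5]
ft_force: [1.1, -0.1, 0.7]
finger_gap: 0.319
w [ 0.001 -0.     0.002] t [ 0.0406 -0.0042  0.1454] dist 0.151
```

```bash
python3 -m handwheel '[0,0,0,0.03,-0.004,0.02,15,0,0,0,0.0405,-0.004,0.04,15,0,0,0,0.0405,-0.004,0.06,15,0,0,0,0.0405,-0.004,0.08,15,0,0,0,0.0405,-0.004,0.09,15,0,0,0,0.0405,-0.004,0.1,15,0,0,0,0.0405,-0.004,0.12,15,0,0,0,0.0405,-0.004,0.135,15,0,0,0,0.0405,-0.004,0.1453,15,0,0,0,0.0405,-0.004,0.1453,15]'
python3 - <<'E'
from h import *
x,y=rw(-47,32);d(x,y,24,94.4);print(bot.sense()["ft_force"])
p=bot.sense()["tcp_pos"]
d(600.3,-68.6,180,65.7,(p[0],p[1],180,94.4))
E
```

```text
clock: 9.08
tcp_pos: [448.1, 348.2, 22.5]
ee_rot: [-179.9, 0.0, 94.3]
ft_force: [-0.5, 0.0, -0.3]
finger_gap: 0.316
w [-0.001  0.    -0.001] t [ 0.0021 -0.0007 -0.0015] dist 0.003
[-0.45946842  0.03262767 -0.31288892]
w [ 0.    -0.     0.501] t [-0.4273  0.1198  0.    ] dist 0.444
```

```bash
python3 -m handwheel '[0,0,0,0.001,-0.001,-0.001,15,0,0,0,0.001,-0.001,-0.001,45,0,0,0,0.001,-0.001,-0.001,45,0,0,0,0.001,-0.001,-0.001,45,0,0,0,0,0,-0.03,45,0,0,0,0,0,-0.07,45,0,0,0,0,0,-0.11,45,0,0,0,0,0,-0.15,45,0,0,0.06,-0.03,0.01,-0.158,45,0,0,0.12,-0.06,0.02,-0.158,45]'
python3 - <<'E'
from h import *
d(612.7,12,180,59.7)
E
```

```text
clock: 9.92
tcp_pos: [474.9, 291.9, 186.6]
ee_rot: [179.5, -0.3, 87.5]
ft_force: [0.0, -0.0, -0.3]
finger_gap: 0.451
w [ 0.008 -0.007  0.486] t [-0.2738  0.1496  0.0066] dist 0.312
```

```bash
python3 -m handwheel '[0,0,0.1,-0.035,0.019,0.004,50,0,0,0.2,-0.07,0.038,0.004,50,0,0,0.3,-0.105,0.057,0.004,50,0,0,0.4,-0.14,0.076,0.004,50,0,0,0.486,-0.175,0.095,0.004,50,0,0,0.486,-0.21,0.115,0.004,50,0,0,0.486,-0.245,0.134,0.004,50,0,0,0.486,-0.272,0.15,0.004,50,0,0,0.486,-0.272,0.15,0.004,50,0,0,0.486,-0.272,0.15,0.004,50]'
python3 - <<'E'
from h import *
s=bot.snapshot("wrist"); crop(s,100,40,430,270,2,"pics/w4.png")
s=bot.snapshot("side"); crop(s,170,120,370,384,2,"pics/s4.png")
d(612.7,12,59,59.7)
E
```

```text
clock: 10.75
tcp_pos: [611.1, 10.4, 177.5]
ee_rot: [-180.0, -0.0, 59.5]
ft_force: [-0.6, 0.3, -0.1]
finger_gap: 0.504
w [-0.001 -0.001 -0.001] t [0.0007 0.0027 0.1186] dist 0.119
```

View pics/w4.png

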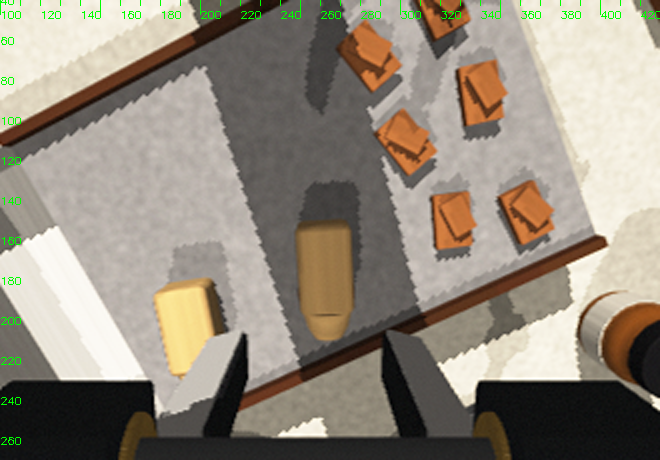

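View pics/s4.png

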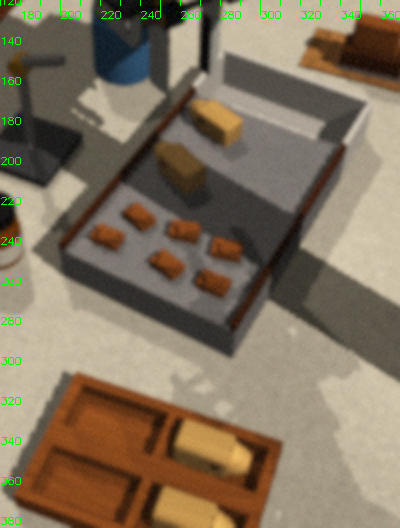

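B1's tail edge is at crop (295–350, 221), with the shoulder at about (300–353, 315). Two blanks are in the rack. B2 looks unmoved.

```bash
cat >> h.py <<'E'
def blank(s,k,o,pts,near):
    q=[ray(s,o[0]+u/k,o[1]+v/k,75)[:2] for u,v in pts]
    t=(q[0]+q[1])/2;h=(q[2]+q[3])/2;a=(h-t)/np.linalg.norm(h-t);c=t+33*a
    yaw=(np.degrees(np.arctan2(a[1],a[0]))-90)%180
    print(c,np.linalg.norm(h-t),np.linalg.norm(q[0]-q[1]),yaw); d(*c,59,yaw)
E
python3 - <<'E'
from h import *
s=bot.snapshot("wrist")
blank(s,2,(100,40),[(295,221),(350,220),(353,315),(300,316)],0)
E
```

```text
[609.06477898  18.34938652] 51.70864317358359 28.795248050032125 62.27571622910614
w [-0.001 -0.001 -0.045] t [ 0.004  -0.0033  0.1187] dist 0.119
```

```bash
python3 -m handwheel '[0,0,-0.025,0.003,-0.001,0.04,50,0,0,-0.025,0.003,-0.001,0.08,50,0,0,-0.025,0.003,-0.001,0.11,50,0,0,-0.025,0.003,-0.001,0.119,50,0,0,-0.025,0.003,-0.001,0.119,50,0,0,-0.025,0.003,-0.001,0.119,50,0,0,-0.025,0.003,-0.001,0.119,15,0,0,-0.025,0.003,-0.001,0.119,15,0,0,-0.025,0.003,-0.001,0.119,15,0,0,-0.025,0.003,-0.001,0.119,15]' 25
python3 - <<'E'
from h import *
x,y=rw(47,-32)
st=bot.sense();p=st["tcp_pos"]
d(x,y,170,94.4)
E
```

```text
clock: 11.73
tcp_pos: [612.7, 15.1, 60.4]
ee_rot: [179.8, -0.1, 61.1]
ft_force: [0.2, 0.3, 4.8]
finger_gap: 0.317
w [ 0.004 -0.001 -0.581] t [ 0.2118 -0.1929 -0.1098] dist 0.307
```

```bash
python3 -m handwheel '[0,0,0,0,0,-0.04,15,0,0,0,0,0,-0.08,15,0,0,-0.07,0.02,-0.018,-0.11,15,0,0,-0.14,0.045,-0.041,-0.11,15,0,0,-0.22,0.07,-0.064,-0.11,15,0,0,-0.3,0.1,-0.091,-0.11,15,0,0,-0.38,0.13,-0.118,-0.11,15,0,0,-0.45,0.16,-0.146,-0.11,15,0,0,-0.52,0.19,-0.173,-0.11,15,0,0,-0.581,0.212,-0.193,-0.11,15]'
python3 - <<'E'
from h import *
x,y=rw(47,-32);d(x,y,24,94.4)
E
```

```text
clock: 12.57
tcp_pos: [543.7, 297.0, 169.0]
ee_rot: [180.0, -0.1, 94.6]
ft_force: [0.5, 0.6, -1.6]
finger_gap: 0.314
w [ 0.001 -0.002  0.004] t [-0.0037  0.0018  0.145 ] dist 0.145
```

```bash
python3 -m handwheel '[0,0,0,-0.003,0.001,0.02,15,0,0,0,-0.003,0.001,0.04,15,0,0,0,-0.003,0.001,0.06,15,0,0,0,-0.003,0.001,0.08,15,0,0,0,-0.003,0.001,0.09,15,0,0,0,-0.003,0.001,0.1,15,0,0,0,-0.003,0.001,0.12,15,0,0,0,-0.003,0.001,0.135,15,0,0,0,-0.003,0.001,0.1445,15,0,0,0,-0.003,0.001,0.1445,15]'
python3 - <<'E'
from h import *
s=bot.snapshot("wrist"); crop(s,130,60,400,270,3,"pics/w5.png")
x,y=rw(47,-32);d(x,y,24,94.4);print(bot.sense()["ft_force"])
E
```

```text
clock: 13.4
tcp_pos: [546.0, 290.8, 22.9]
ee_rot: [-179.9, 0.0, 94.4]
ft_force: [0.8, -0.2, -0.2]
finger_gap: 0.315
w [-0.    -0.    -0.001] t [ 0.0027 -0.0003 -0.0001] dist 0.003
[-0.15300026 -0.07437257 -1.06392336]
```

View pics/w5.png

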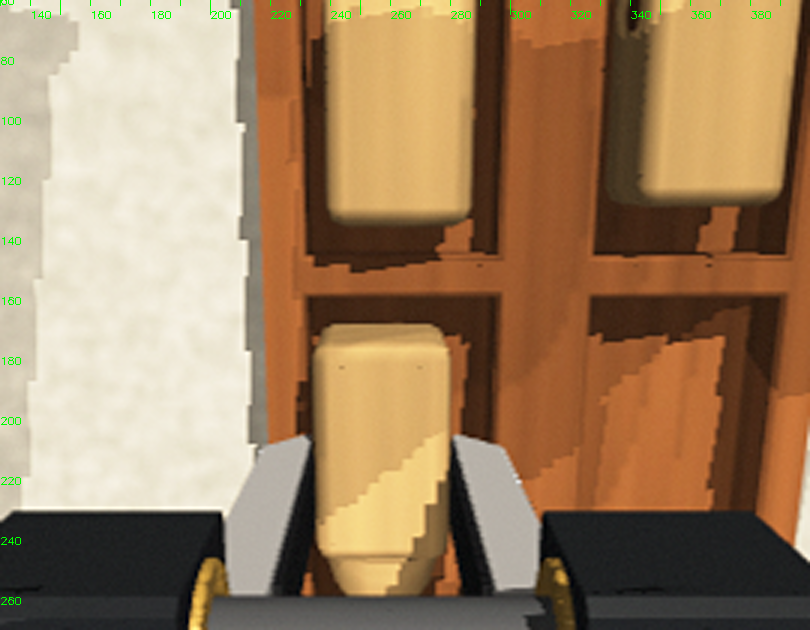

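The blank is inside its pocket outline, and the other two lie flat. I release it and go for B2.

```bash
python3 -m handwheel '[0,0,0,0.003,0,0,15,0,0,0,0.003,0,0,45,0,0,0,0.003,0,0,45,0,0,0,0.003,0,0,45,0,0,0,0.003,0,-0.03,45,0,0,0,0.003,0,-0.07,45,0,0,0,0.003,0,-0.11,45,0,0,0,0.003,0,-0.15,45,0,0,0.06,-0.03,0.005,-0.158,45,0,0,0.12,-0.065,0.01,-0.158,45]'
python3 - <<'E'
from h import *
d(600.3,-68.6,180,65.7)
E
```

```text
clock: 14.28
tcp_pos: [563.4, 228.7, 187.2]
ee_rot: [179.4, -0.2, 87.6]
ft_force: [0.3, -0.6, 0.0]
finger_gap: 0.449
w [ 0.009 -0.005  0.382] t [-0.2955  0.0494  0.0066] dist 0.3
```

```bash
python3 -m handwheel '[0,0,0.06,-0.035,0.006,0.004,50,0,0,0.12,-0.07,0.012,0.004,50,0,0,0.18,-0.105,0.018,0.004,50,0,0,0.24,-0.14,0.023,0.004,50,0,0,0.3,-0.175,0.029,0.004,50,0,0,0.382,-0.21,0.035,0.004,50,0,0,0.382,-0.245,0.041,0.004,50,0,0,0.382,-0.293,0.049,0.004,50,0,0,0.382,-0.293,0.049,0.004,50,0,0,0.382,-0.293,0.049,0.004,50]'
python3 - <<'E'
from h import *
s=bot.snapshot("wrist"); crop(s,100,40,430,270,2,"pics/w6.png")
s=bot.snapshot("side"); crop(s,170,120,370,384,2,"pics/s6.png")
d(600.3,-68.6,59,65.7)
E
```

```text
clock: 15.12
tcp_pos: [597.5, -70.7, 178.1]
ee_rot: [180.0, 0.0, 65.4]
ft_force: [0.9, -0.0, -0.3]
finger_gap: 0.504
w [-0.001 -0.001 -0.002] t [1.00e-04 3.70e-03 1.19e-01] dist 0.119
```

View pics/w6.png

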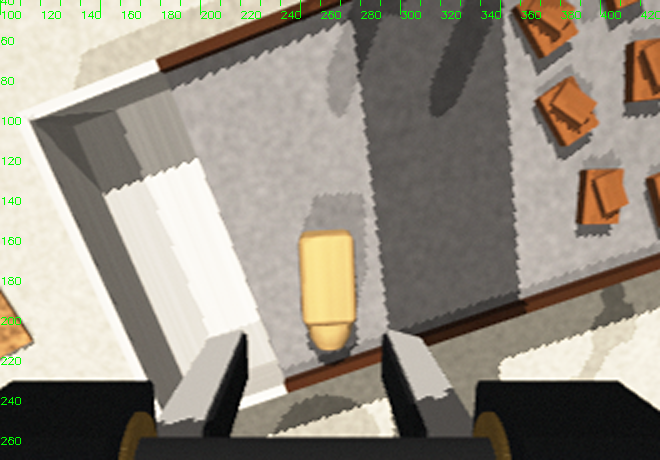

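View pics/s6.png

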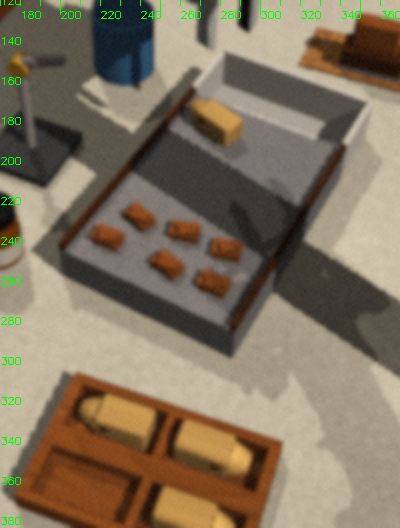

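Three blanks are in the rack. B2's tail is at crop (299,234)–(351,231), with the shoulder at (303,324)–(355,322).

```bash
python3 - <<'E'
from h import *
s=bot.snapshot("wrist")
blank(s,2,(100,40),[(299,234),(351,231),(355,322),(304,324)],0)
E
```

```text
[601.69201854 -62.68376137] 49.77313510399877 27.44163241484518 68.67627742220512
w [-0.001 -0.001 -0.053] t [0.0054 0.0029 0.119 ] dist 0.119
```

```bash
python3 -m handwheel '[0,0,-0.035,0.004,0.003,0.04,50,0,0,-0.035,0.004,0.003,0.08,50,0,0,-0.035,0.004,0.003,0.11,50,0,0,-0.035,0.004,0.003,0.119,50,0,0,-0.035,0.004,0.003,0.119,50,0,0,-0.035,0.004,0.003,0.119,50,0,0,-0.035,0.004,0.003,0.119,15,0,0,-0.035,0.004,0.003,0.119,15,0,0,-0.035,0.004,0.003,0.119,15,0,0,-0.035,0.004,0.003,0.119,15]' 25
python3 - <<'E'
from h import *
x,y=rw(47,32)
d(x,y,170,94.4)
E
```

```text
clock: 16.1
tcp_pos: [602.9, -65.6, 60.9]
ee_rot: [179.8, -0.1, 67.6]
ft_force: [-0.0, -0.8, 4.5]
finger_gap: 0.32
w [ 0.004 -0.    -0.467] t [ 0.3677 -0.2181 -0.1095] dist 0.441
```

```bash
python3 -m handwheel '[0,0,0,0,0,-0.04,15,0,0,0,0,0,-0.08,15,0,0,-0.05,0.02,-0.012,-0.11,15,0,0,-0.11,0.05,-0.03,-0.11,15,0,0,-0.17,0.08,-0.048,-0.11,15,0,0,-0.23,0.115,-0.068,-0.11,15,0,0,-0.29,0.15,-0.089,-0.11,15,0,0,-0.35,0.185,-0.11,-0.11,15,0,0,-0.41,0.22,-0.13,-0.11,15,0,0,-0.467,0.255,-0.151,-0.11,15]'
python3 - <<'E'
from h import *
x,y=rw(47,32);d(x,y,170,94.4);d(x,y,24,94.4)
E
```

```text
clock: 16.93
tcp_pos: [558.6, 229.4, 169.6]
ee_rot: [179.9, -0.0, 94.5]
ft_force: [1.1, -1.2, -0.7]
finger_gap: 0.316
w [ 0.001 -0.     0.002] t [ 0.1291 -0.0076 -0.0004] dist 0.129
w [ 0.001 -0.     0.002] t [ 0.129  -0.0077  0.1456] dist 0.195
```

```bash
python3 -m handwheel '[0,0,0,0.035,-0.002,0,15,0,0,0,0.07,-0.004,0,15,0,0,0,0.1,-0.006,0,15,0,0,0,0.129,-0.0077,0.02,15,0,0,0,0.129,-0.0077,0.05,15,0,0,0,0.129,-0.0077,0.08,15,0,0,0,0.129,-0.0077,0.1,15,0,0,0,0.129,-0.0077,0.125,15,0,0,0,0.129,-0.0077,0.1455,15,0,0,0,0.129,-0.0077,0.1455,15]'
python3 - <<'E'
from h import *
s=bot.snapshot("wrist"); crop(s,130,60,400,270,3,"pics/w7.png")
x,y=rw(47,32);d(x,y,24,94.4);print(bot.sense()["ft_force"])
E
```

```text
clock: 17.77
tcp_pos: [541.1, 355.9, 21.6]
ee_rot: [-179.9, -0.0, 94.4]
ft_force: [0.3, 0.2, -0.2]
finger_gap: 0.318
w [-0.001  0.    -0.   ] t [ 0.0018 -0.0002 -0.0014] dist 0.002
[-0.15553646 -0.78120125 -0.31954009]
```

View pics/w7.png

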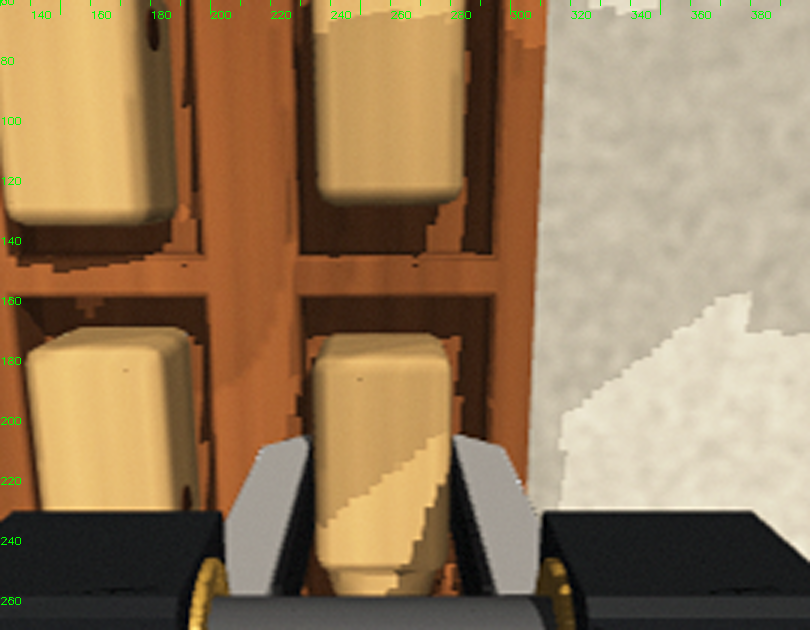

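The fourth blank sits inside its pocket, and the other three are flat. I release it and rise.

```bash
python3 -m handwheel '[0,0,0,0.002,0,-0.001,15,0,0,0,0.002,0,-0.001,45,0,0,0,0.002,0,-0.001,45,0,0,0,0.002,0,-0.001,45,0,0,0,0.002,0,-0.03,45,0,0,0,0.002,0,-0.07,45,0,0,0,0.002,0,-0.11,45,0,0,0,0.002,0,-0.15,45,0,0,0,-0.03,0.003,-0.178,45,0,0,0,-0.07,0.006,-0.178,45]'
python3 - <<'E'
from h import *
d(476,-310,200,93.5)
s=bot.snapshot("top"); crop(s,340,205,400,275,8,"pics/c8.png")
E
```

```text
clock: 18.65
tcp_pos: [556.2, 289.7, 209.2]
ee_rot: [179.2, -0.3, 94.6]
ft_force: [1.1, -1.0, 1.0]
finger_gap: 0.45
w [ 0.014 -0.006  0.02 ] t [-0.5913 -0.1285  0.0042] dist 0.605
```

View pics/c8.png

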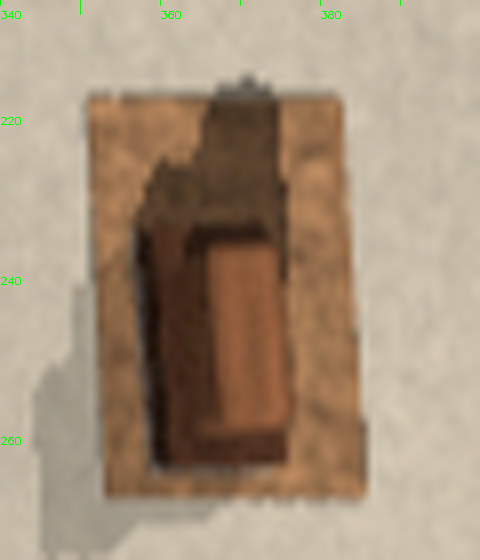

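The scraper hasn't moved. I go over to it.

```bash
python3 -m handwheel '[0,0,0,-0.036,-0.008,0,50,0,0,0,-0.072,-0.016,0,50,0,0,0,-0.108,-0.024,0,50,0,0,0,-0.145,-0.032,0,50,0,0,0,-0.182,-0.04,0,50,0,0,0,-0.22,-0.048,0,50,0,0,0,-0.26,-0.056,0,50,0,0,0,-0.3,-0.065,0,50,0,0,0,-0.34,-0.074,0,50,0,0,0,-0.38,-0.082,0,50]'
python3 - <<'E'
from h import *
d(476,-310,180,93.5)
E
```

```text
clock: 19.53
tcp_pos: [499.0, -100.3, 201.6]
ee_rot: [180.0, 0.0, 94.4]
ft_force: [-0.1, -1.0, 0.2]
finger_gap: 0.5
w [0.    0.    0.015] t [-0.2073 -0.0389  0.0216] dist 0.212
```

```bash
python3 -m handwheel '[0,0,0.015,-0.036,-0.007,0.01,50,0,0,0.015,-0.072,-0.014,0.02,50,0,0,0.015,-0.108,-0.02,0.02,50,0,0,0.015,-0.145,-0.027,0.02,50,0,0,0.015,-0.175,-0.033,0.02,50,0,0,0.015,-0.205,-0.038,0.02,50,0,0,0.015,-0.205,-0.038,0.02,50,0,0,0.015,-0.205,-0.038,0.02,50,0,0,0.015,-0.205,-0.038,0.02,50,0,0,0.015,-0.205,-0.038,0.02,50]'
python3 - <<'E'
from h import *
s=bot.snapshot("wrist"); crop(s,130,60,400,270,3,"pics/w9.png")
s=bot.snapshot("side"); cv2.imwrite("pics/s9.png",s["img"])
E
```

```text
clock: 20.37
tcp_pos: [477.8, -304.6, 181.4]
ee_rot: [-180.0, -0.1, 93.6]
ft_force: [-0.7, 0.4, -0.4]
finger_gap: 0.502
```

View pics/w9.png

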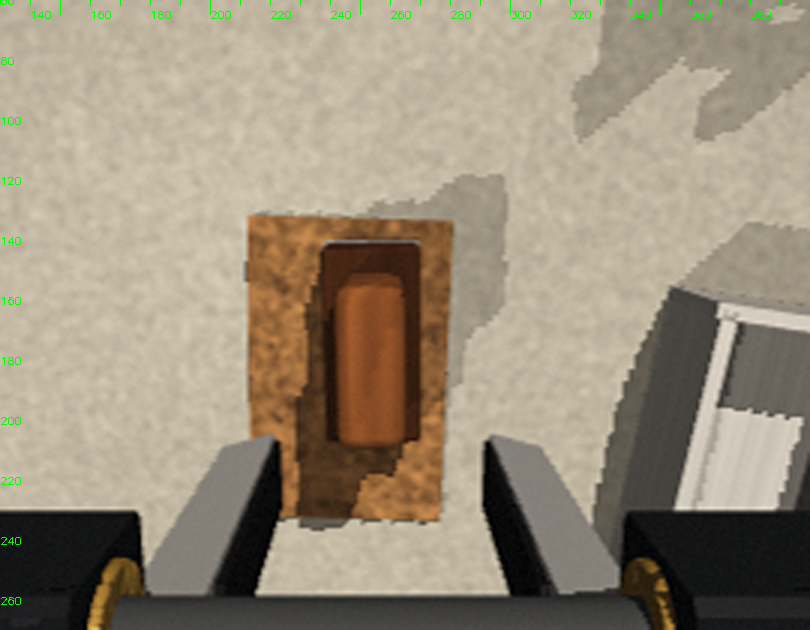

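View pics/s9.png

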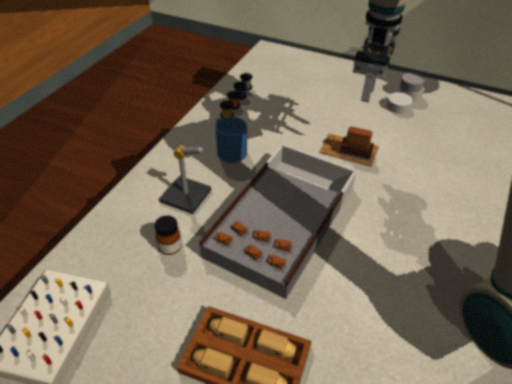

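All four blanks are in the rack, and the scraper stands on its mat. In the wrist crop, the handle top spans x 337–404 and y 277–445.

```bash
python3 - <<'E'
from h import *
s=bot.snapshot("wrist")
q=np.array([ray(s,130+u/3,60+v/3,79)[:2] for u,v in [(335,277),(403,277),(406,445),(338,445)]]);print(q.round(1),q.mean(0))
f=np.array([ray(s,130+u/3,60+v/3,35)[:2] for u,v in [(321,243),(420,243)]]);print(f.round(1))
m=np.array([ray(s,130+u/3,60+v/3,3)[:2] for u,v in [(249,216),(452,221),(440,521)]]);print(m.round(1))
d(476,-310,40,93.5)
E
```

```text
[[ 443.9 -324. ]
 [ 442.4 -300.3]
 [ 503.7 -294.9]
 [ 505.3 -319.8]] [ 473.80814203 -309.77397658]
[[ 435.7 -332.5]
 [ 433.2 -293. ]]
[[ 428.3 -366.6]
 [ 424.9 -278.1]
 [ 565.3 -272.1]]
w [ 0.    -0.     0.002] t [-0.0052 -0.0024  0.1416] dist 0.142
```

```bash
python3 -m handwheel '[0,0,-0.007,-0.0055,-0.003,0.04,50,0,0,-0.007,-0.0055,-0.003,0.075,50,0,0,-0.007,-0.0055,-0.003,0.105,50,0,0,-0.007,-0.0055,-0.003,0.13,50,0,0,-0.007,-0.0055,-0.003,0.1425,50,0,0,-0.007,-0.0055,-0.003,0.1425,50,0,0,-0.007,-0.0055,-0.003,0.1425,12,0,0,-0.007,-0.0055,-0.003,0.1425,12,0,0,-0.007,-0.0055,-0.003,0.1425,12,0,0,-0.007,-0.0055,-0.003,0.1425,12]' 45
python3 - <<'E'
from h import *
print(bot.sense()["tcp_pos"],bot.sense()["finger_gap"],bot.sense()["ft_force"])
E
```

```text
clock: 21.35
tcp_pos: [476.1, -311.7, 40.4]
ee_rot: [179.9, 0.1, 93.9]
ft_force: [-0.7, 1.1, 1.8]
finger_gap: 0.275
[ 476.0863901  -311.73825835   40.3739529 ] 0.27519814361166484 [-0.70842302  1.08158907  1.82016928]
```

```bash
python3 - <<'E'
from h import *
for b in (-50,0,50): print(b,bw(b,192).round(1),bw(b,-98).round(1))
x,y=bw(-50,195)
d(476.1,-311.7,160,93.9)
d(x,y,160,85,(476.1,-311.7,160,93.9))
E
```

```text
-50 [528.9 186.6] [ 503.6 -102.3]
0 [578.7 182.3] [ 553.5 -106.6]
50 [628.5 177.9] [ 603.3 -111. ]
w [0.002 0.001 0.   ] t [-1.000e-04  3.000e-04 -1.196e-01] dist 0.12
w [ 0.    -0.     0.155] t [0.4965 0.0871 0.    ] dist 0.504
```

```bash
python3 -m handwheel '[0,0,0,0,0,-0.03,12,0,0,0,0,0,-0.06,12,0,0,0,0,0,-0.09,12,0,0,0.03,0.03,0.005,-0.115,12,0,0,0.06,0.06,0.01,-0.12,12,0,0,0.09,0.09,0.016,-0.12,12,0,0,0.12,0.125,0.022,-0.12,12,0,0,0.155,0.16,0.028,-0.12,12,0,0,0.155,0.195,0.034,-0.12,12,0,0,0.155,0.23,0.04,-0.12,12]'
python3 - <<'E'
from h import *
d(*bw(-50,195),110,85)
E
```

```text
clock: 22.18
tcp_pos: [499.2, -77.9, 159.6]
ee_rot: [179.9, 0.0, 85.0]
ft_force: [0.2, 0.6, -3.7]
finger_gap: 0.276
w [0.001 0.    0.   ] t [0.2691 0.0066 0.0495] dist 0.274
```

```bash
python3 -m handwheel '[0,0,0,0.035,0.001,0,12,0,0,0,0.07,0.002,0,12,0,0,0,0.105,0.003,0,12,0,0,0,0.14,0.004,0,12,0,0,0,0.175,0.005,0,12,0,0,0,0.21,0.006,0,12,0,0,0,0.245,0.007,0,12,0,0,0,0.269,0.007,0.02,12,0,0,0,0.269,0.007,0.049,12,0,0,0,0.269,0.007,0.049,12]'
python3 - <<'E'
from h import *
s=bot.snapshot("wrist"); crop(s,80,40,440,270,2,"pics/w10.png")
s=bot.snapshot("side"); crop(s,170,130,370,300,4,"pics/s10.png")
s=bot.snapshot("top"); crop(s,180,160,335,265,5,"pics/t10.png")
d(*bw(-50,195),84,85)
E
```

```text
clock: 23.02
tcp_pos: [525.7, 188.6, 105.8]
ee_rot: [-179.5, 0.2, 85.2]
ft_force: [-1.3, -0.5, -2.8]
finger_gap: 0.273
w [0.001 0.    0.   ] t [ 0.0021 -0.0008  0.0267] dist 0.027
```

View pics/w10.png

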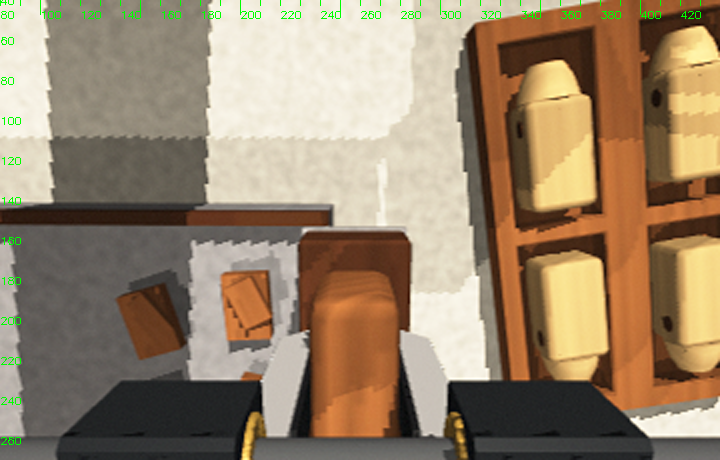

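View pics/s10.png

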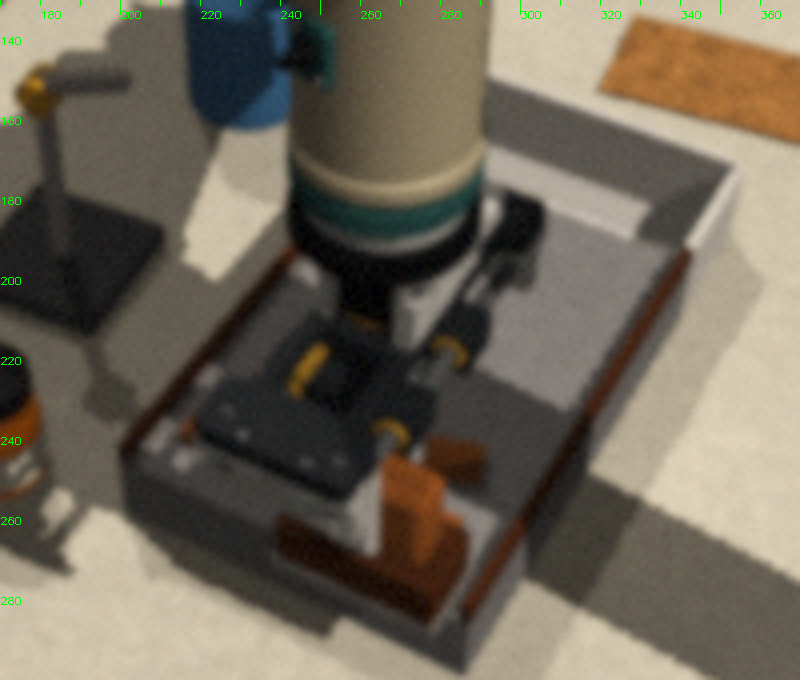

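View pics/t10.png

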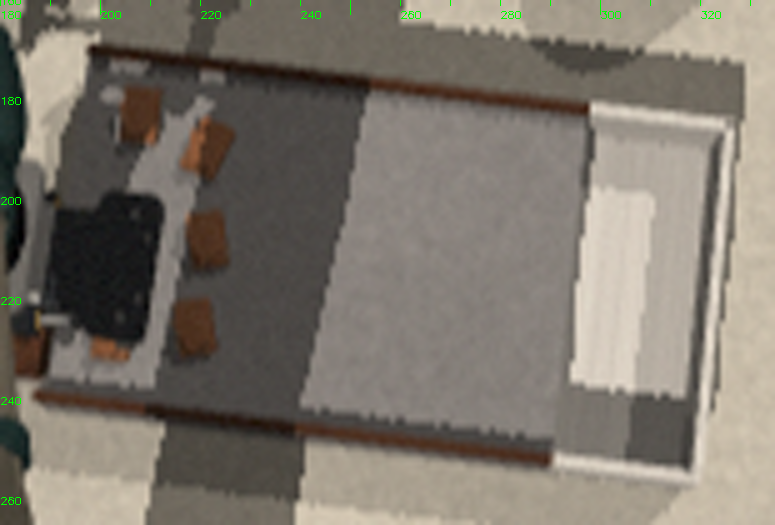

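```bash
python3 - <<'E'
from h import *
s=bot.snapshot("wrist")
def b(p): 
    v=p[:2]-BO; return np.array([v[0]*np.cos(BY)+v[1]*np.sin(BY),-v[0]*np.sin(BY)+v[1]*np.cos(BY)]).round(1)
z=bot.sense()["tcp_pos"][2]-37.4; print(z)
for u,v in [(300,234),(410,232)]: print("foot",b(ray(s,80+u/2,40+v/2,z+32)))
for u,v in [(2,205),(332,204)]: print("fence outer",b(ray(s,80+u/2,40+v/2,55)))
for u,v in [(190,225),(332,225)]: print("fence in",b(ray(s,80+u/2,40+v/2,55)),b(ray(s,80+u/2,40+v/2,45)))
st=bot.sense();print(b(st["tcp_pos"]))
E
```

```text
74.01169633716032
foot [-91.9 173. ]
foot [-92.6 210.9]
fence outer [-97.9  38.8]
fence outer [-98.4 182. ]
fence in [-89.3 119.8] [-88.1 116.8]
fence in [-89.3 182. ] [-88.2 181.5]
[-48.4 192.9]
```

```bash
python3 - <<'E'
from h import *
s=bot.snapshot("top")
im=cv2.imread("pics/top0.png")
k=10;c=cv2.resize(im[160:262,184:300],None,fx=6,fy=6,interpolation=cv2.INTER_CUBIC);cv2.imwrite("pics/b.png",c)
s["img"]=im
# column intensity profiles across fences
for u in (215,240,265):
  for lo,hi in((164,186),(232,256)):
    print(u,lo,[int(im[v,u].sum()) for v in range(lo,hi)])
E
```

```text
215 164 [303, 297, 294, 284, 294, 298, 215, 80, 63, 100, 142, 176, 210, 209, 204, 207, 211, 206, 211, 214, 198, 214]
215 232 [143, 174, 202, 207, 207, 210, 207, 208, 211, 150, 73, 152, 276, 395, 450, 452, 456, 450, 449, 453, 448, 445, 438, 438]
240 164 [294, 297, 294, 294, 291, 292, 297, 300, 300, 215, 77, 62, 109, 149, 181, 211, 201, 217, 209, 204, 216, 217]
240 232 [253, 249, 240, 235, 223, 203, 165, 144, 188, 209, 206, 202, 160, 82, 80, 113, 173, 205, 218, 215, 213, 215, 213, 211]
265 164 [291, 289, 285, 282, 290, 295, 301, 295, 292, 298, 302, 296, 230, 112, 64, 104, 141, 181, 204, 211, 211, 218]
265 232 [306, 319, 320, 305, 319, 313, 311, 311, 309, 307, 320, 344, 294, 203, 199, 185, 153, 163, 234, 332, 413, 447, 449, 455]
```

View pics/b.png

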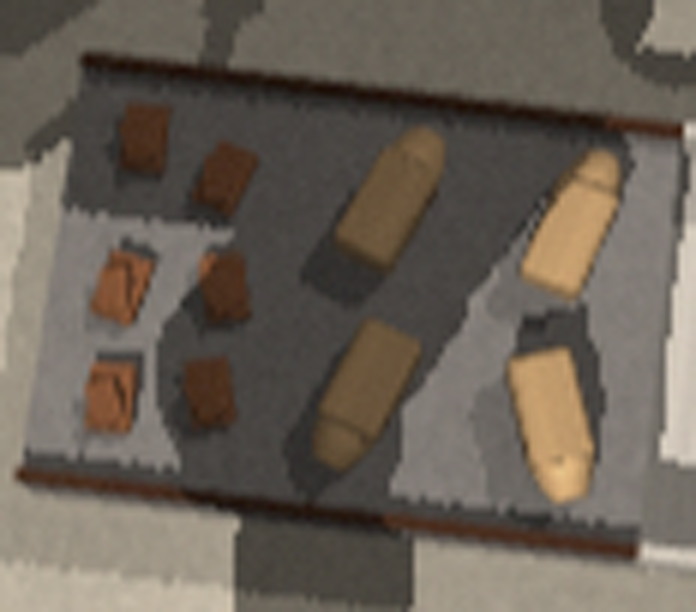

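```bash
python3 - <<'E'
from h import *
s=bot.snapshot("top")
up=[(215,169.9),(240,173),(265,176.2)];lo=[(215,243.6),(240,247.3),(265,250.3)]
def b(p): 
    v=p[:2]-BO; return np.array([v[0]*np.cos(BY)+v[1]*np.sin(BY),-v[0]*np.sin(BY)+v[1]*np.cos(BY)]).round(1)
for p in up: print("up",b(ray(s,*p,55)))
for p in lo: print("lo",b(ray(s,*p,55)))
# chips top centre in b.png (6x, origin 184,160)
for p in [(145,135),(228,178),(122,285),(225,285),(110,393),(210,390)]: print(b(ray(s,184+p[0]/6,160+p[1]/6,59)))
E
```

```text
up [101.6 132.2]
up [101.4  62.3]
up [100.9  -7.5]
lo [-100.   103.2]
lo [-101.6   35.6]
lo [-101.3  -31.5]
[ 62.9 145.2]
[ 47.6 104.7]
[ -7.3 145.4]
[-1.6 99.2]
[-56.5 143.5]
[-49.7  99.3]
```

```bash
python3 - <<'E'
from h import *
print(bot.sense()["tcp_pos"])
d(*bw(-1,190),110,85);d(*bw(-1,190),83.5,85)
E
```

```text
[530.8566302  187.38099981 111.72000411]
w [ 0.003 -0.001 -0.   ] t [-0.0029  0.0471  0.0019] dist 0.047
w [ 0.003 -0.001 -0.   ] t [-0.0029  0.0471  0.0284] dist 0.055
```

```bash
python3 -m handwheel '[0,0,0,-0.003,0.025,0.002,12,0,0,0,-0.003,0.047,0.005,12,0,0,0,-0.003,0.047,0.012,12,0,0,0,-0.003,0.047,0.02,12,0,0,0,-0.003,0.047,0.027,12,0,0,0,-0.003,0.047,0.027,12,0,0,0,-0.003,0.047,0.027,12,0,0,0,-0.003,0.047,0.027,12,0,0,0,-0.003,0.047,0.027,12,0,0,0,-0.003,0.047,0.027,12]'
python3 - <<'E'
from h import *
d(*bw(-1,190),83.5,85);d(*bw(-1,-105),83.5,85)
s=bot.snapshot("wrist"); crop(s,80,40,440,270,2,"pics/w11.png")
s=bot.snapshot("side"); crop(s,170,180,370,300,4,"pics/s11.png")
E
```

```text
clock: 24.15
tcp_pos: [575.8, 181.0, 83.1]
ee_rot: [-180.0, -0.0, 85.1]
ft_force: [0.2, -0.1, -2.5]
finger_gap: 0.27
w [-0.    -0.     0.001] t [-0.0005  0.0018 -0.0004] dist 0.002
w [-0.    -0.     0.001] t [-0.2955  0.0015 -0.0004] dist 0.296
```

View pics/s11.png

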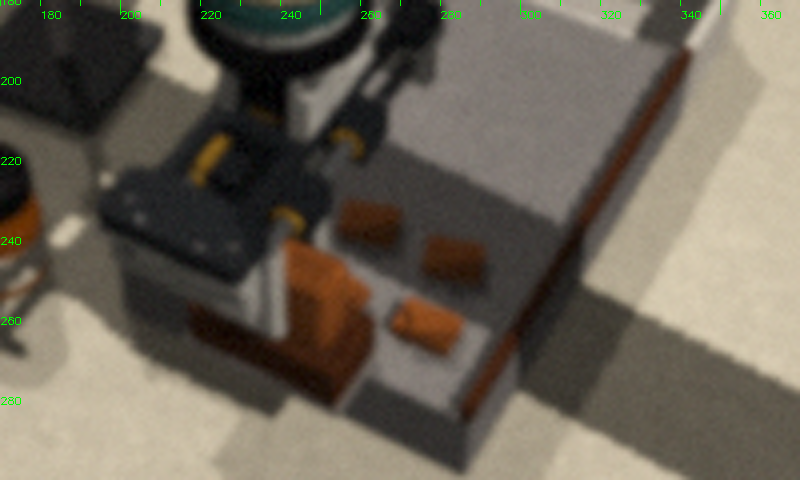

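View pics/w11.png

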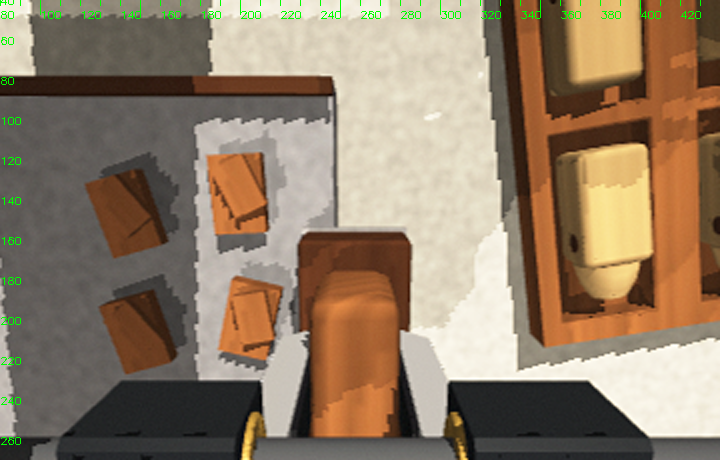

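```bash
python3 -m handwheel '[0,0,0,-0.008,0.001,0,12,0,0,0,-0.022,0.001,0,12,0,0,0,-0.037,0.001,0,12,0,0,0,-0.052,0.001,0,12,0,0,0,-0.068,0.001,0,12,0,0,0,-0.084,0.001,0,12,0,0,0,-0.1,0.001,0,12,0,0,0,-0.116,0.001,0,12,0,0,0,-0.132,0.001,0,12,0,0,0,-0.148,0.001,0,12]'
python3 - <<'E'
from h import *
d(*bw(-1,-105),83.5,85)
E
```

```text
clock: 25.08
tcp_pos: [563.7, 30.9, 83.0]
ee_rot: [-180.0, 0.0, 85.0]
ft_force: [-0.4, 0.5, -1.8]
finger_gap: 0.277
w [-0.     0.001 -0.   ] t [-0.1449  0.0009 -0.0005] dist 0.145
```

```bash
python3 -m handwheel '[0,0,0,-0.014,0.001,0,12,0,0,0,-0.028,0.001,0,12,0,0,0,-0.042,0.001,0,12,0,0,0,-0.056,0.001,0,12,0,0,0,-0.07,0.001,0,12,0,0,0,-0.084,0.001,0,12,0,0,0,-0.098,0.001,0,12,0,0,0,-0.112,0.001,0,12,0,0,0,-0.128,0.001,0,12,0,0,0,-0.142,0.001,0,12]'
python3 - <<'E'
from h import *
s=bot.snapshot("side"); crop(s,170,120,370,300,4,"pics/s12.png")
s=bot.snapshot("top"); crop(s,180,160,335,265,5,"pics/t12.png")
d(*bw(-1,-105),110,85)
E
```

```text
clock: 25.92
tcp_pos: [552.7, -110.0, 82.9]
ee_rot: [-180.0, 0.0, 85.0]
ft_force: [0.5, -0.3, -2.1]
finger_gap: 0.274
w [ 0.     0.001 -0.002] t [-0.0028 -0.0009 -0.027 ] dist 0.027
```

View pics/s12.png

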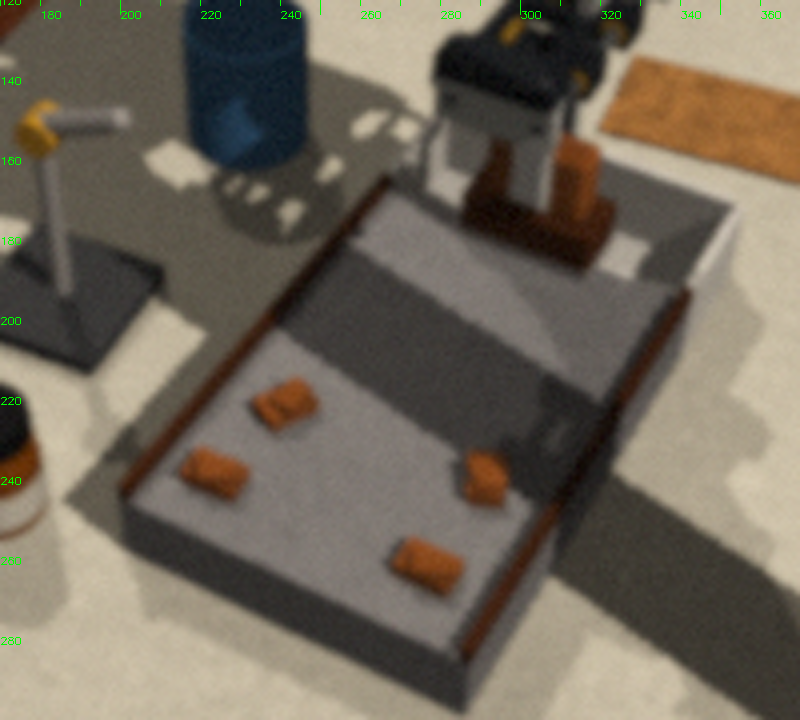

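View pics/t12.png

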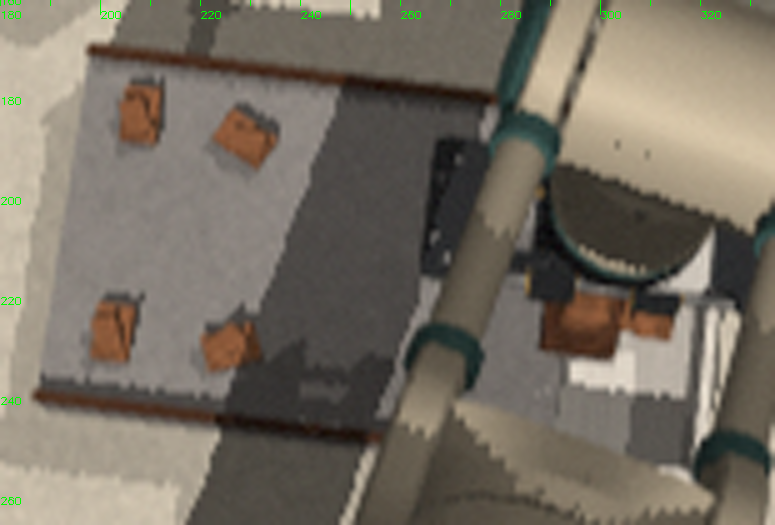

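```bash
python3 - <<'E'
from h import *
s=bot.snapshot("top")
def b(p): 
    v=p[:2]-BO; return np.array([v[0]*np.cos(BY)+v[1]*np.sin(BY),-v[0]*np.sin(BY)+v[1]*np.cos(BY)]).round(1)
for p in [(140,112),(246,136),(113,330),(230,345)]: print(b(ray(s,180+p[0]/5,160+p[1]/5,59)))
d(*bw(-46,190),112,85);d(*bw(-46,190),83.5,85)
E
```

```text
[ 63.1 145.7]
[56.9 86.1]
[-57.8 142.6]
[-58.1  79.1]
w [ 0.    -0.    -0.001] t [ 0.2907 -0.0462 -0.029 ] dist 0.296
w [ 0.    -0.    -0.001] t [ 0.2907 -0.0462 -0.0005] dist 0.294
```

```bash
python3 -m handwheel '[0,0,0,0,0,-0.03,12,0,0,0,0.03,-0.005,-0.04,12,0,0,0,0.066,-0.011,-0.04,12,0,0,0,0.102,-0.017,-0.04,12,0,0,0,0.14,-0.023,-0.04,12,0,0,0,0.178,-0.029,-0.04,12,0,0,0,0.216,-0.035,-0.04,12,0,0,0,0.254,-0.041,-0.04,12,0,0,0,0.291,-0.046,-0.04,12,0,0,0,0.291,-0.046,-0.04,12]'
python3 - <<'E'
from h import *
d(*bw(-46,190),83.5,85)
E
```

```text
clock: 26.9
tcp_pos: [531.2, 193.3, 123.1]
ee_rot: [-180.0, -0.3, 85.4]
ft_force: [0.1, -0.3, -2.3]
finger_gap: 0.276
w [-0.    -0.006  0.006] t [-0.0091  0.0023  0.0395] dist 0.041
```

```bash
python3 -m handwheel '[0,0,0,0,0,0,12,0,0,0,0,0,0.01,12,0,0,0,0,0,0.02,12,0,0,0,0,0,0.03,12,0,0,0,0,0,0.0395,12,0,0,0,0,0,0.0395,12,0,0,0,0,0,0.0395,12,0,0,0,0,0,0.0395,12,0,0,0,-0.008,0,0.0395,12,0,0,0,-0.018,0,0.0395,12]'
python3 - <<'E'
from h import *
print(bot.sense()["ft_force"])
s=bot.snapshot("wrist"); crop(s,80,40,440,270,2,"pics/w13.png")
d(*bw(-46,-105),83.5,85)
E
```

```text
clock: 27.73
tcp_pos: [530.8, 167.4, 83.2]
ee_rot: [-180.0, -0.0, 85.1]
ft_force: [1.1, -0.9, -2.6]
finger_gap: 0.275
[ 1.09184746 -0.88057323 -2.61390991]
w [-0.001  0.002  0.001] t [-0.2756  0.0004  0.0004] dist 0.276
```

View pics/w13.png

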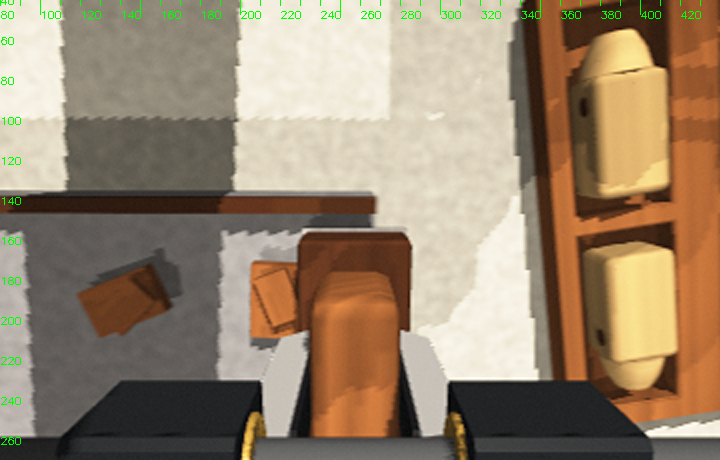

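```bash
python3 -m handwheel '[0,0,0,-0.014,0,0,12,0,0,0,-0.028,0,0,12,0,0,0,-0.042,0,0,12,0,0,0,-0.056,0,0,12,0,0,0,-0.07,0,0,12,0,0,0,-0.084,0,0,12,0,0,0,-0.098,0,0,12,0,0,0,-0.112,0,0,12,0,0,0,-0.126,0,0,12,0,0,0,-0.14,0,0,12]'
python3 - <<'E'
from h import *
d(*bw(-46,-107),83.5,85)
E
```

```text
clock: 28.62
tcp_pos: [518.3, 26.6, 83.6]
ee_rot: [180.0, 0.0, 85.0]
ft_force: [0.8, 1.0, -3.0]
finger_gap: 0.271
w [0. 0. 0.] t [-0.1387  0.0006  0.0002] dist 0.139
```

```bash
python3 -m handwheel '[0,0,0,-0.014,0,0,12,0,0,0,-0.028,0,0,12,0,0,0,-0.042,0,0,12,0,0,0,-0.056,0,0,12,0,0,0,-0.07,0,0,12,0,0,0,-0.084,0,0,12,0,0,0,-0.098,0,0,12,0,0,0,-0.112,0,0,12,0,0,0,-0.126,0,0,12,0,0,0,-0.139,0,0,12]'
python3 - <<'E'
from h import *
s=bot.snapshot("side"); crop(s,170,120,370,300,4,"pics/s14.png")
d(*bw(46,190),123,85);d(*bw(46,190),83.5,85)
E
```

```text
clock: 29.45
tcp_pos: [506.1, -111.9, 83.6]
ee_rot: [180.0, 0.0, 85.0]
ft_force: [-0.4, 0.3, -1.7]
finger_gap: 0.278
w [ 0.001  0.003 -0.   ] t [ 0.2995  0.0922 -0.0401] dist 0.316
w [ 0.001  0.003 -0.   ] t [ 0.2996  0.0922 -0.0006] dist 0.313
```

View pics/s14.png

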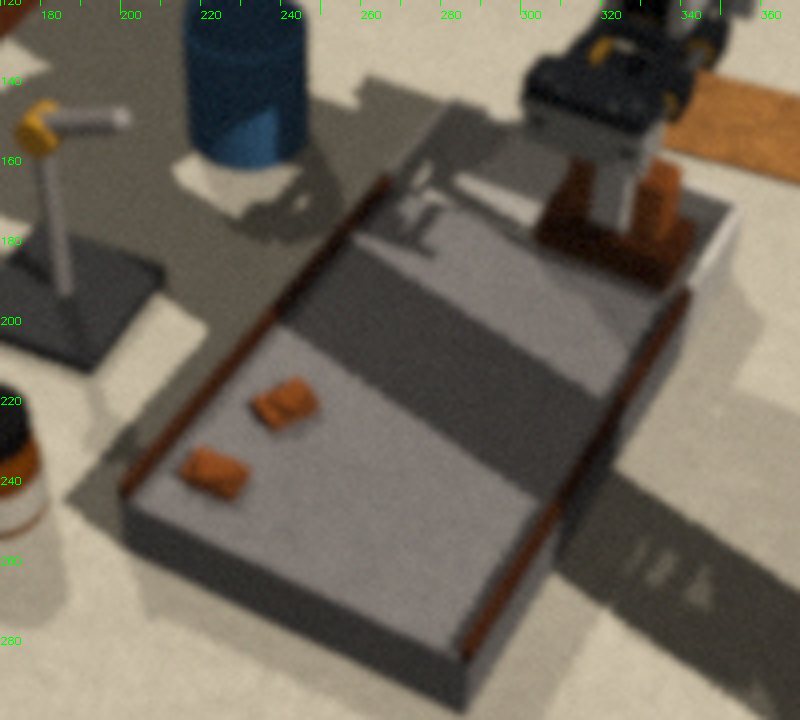

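```bash
python3 -m handwheel '[0,0,0,0,0,-0.03,12,0,0,0,0.03,0.01,-0.04,12,0,0,0,0.066,0.022,-0.04,12,0,0,0,0.102,0.033,-0.04,12,0,0,0,0.14,0.045,-0.04,12,0,0,0,0.178,0.056,-0.04,12,0,0,0,0.216,0.067,-0.04,12,0,0,0,0.254,0.078,-0.04,12,0,0,0,0.28,0.087,-0.04,12,0,0,0,0.297,0.092,-0.04,12]'
python3 - <<'E'
from h import *
d(*bw(46,190),83.5,85)
E
```

```text
clock: 30.33
tcp_pos: [625.0, 181.1, 123.2]
ee_rot: [180.0, -0.1, 85.2]
ft_force: [0.6, -0.3, -2.1]
finger_gap: 0.274
w [ 0.001 -0.002  0.003] t [-0.0049 -0.0002  0.0397] dist 0.04
```

```bash
python3 -m handwheel '[0,0,0,0,0,0,12,0,0,0,0,0,0.01,12,0,0,0,0,0,0.02,12,0,0,0,0,0,0.03,12,0,0,0,0,0,0.0395,12,0,0,0,0,0,0.0395,12,0,0,0,0,0,0.0395,12,0,0,0,0,0,0.0395,12,0,0,0,-0.008,0,0.0395,12,0,0,0,-0.018,0,0.0395,12]'
python3 - <<'E'
from h import *
print(bot.sense()["ft_force"])
s=bot.snapshot("wrist"); crop(s,80,40,440,270,2,"pics/w15.png")
d(*bw(46,-107),83.5,85)
E
```

```text
clock: 31.17
tcp_pos: [622.6, 159.6, 84.2]
ee_rot: [180.0, -0.0, 85.1]
ft_force: [-0.2, 0.5, -1.3]
finger_gap: 0.272
[-0.15298552  0.53727506 -1.33082924]
w [0.    0.002 0.001] t [-2.775e-01  2.000e-04  1.300e-03] dist 0.278
```

View pics/w15.png

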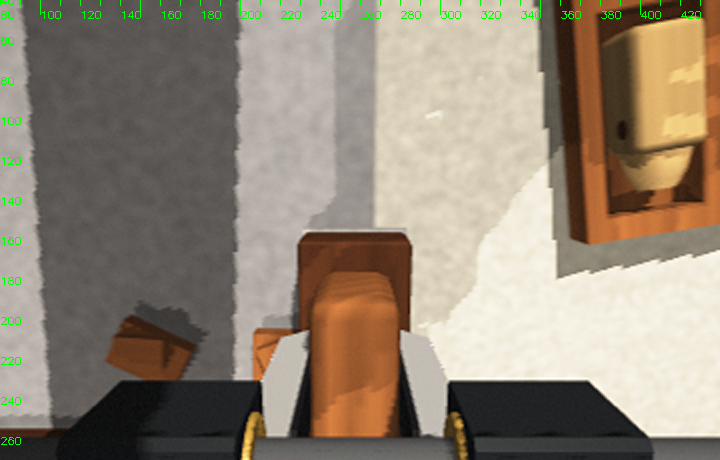

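The chips are ahead of the foot in the right lane, so I sweep.

```bash
python3 -m handwheel '[0,0,0,-0.014,0,0,12,0,0,0,-0.028,0,0,12,0,0,0,-0.042,0,0,12,0,0,0,-0.056,0,0,12,0,0,0,-0.07,0,0,12,0,0,0,-0.084,0,0,12,0,0,0,-0.098,0,0,12,0,0,0,-0.112,0,0,12,0,0,0,-0.126,0,0.001,12,0,0,0,-0.14,0,0.001,12]'
python3 -m handwheel '[0,0,0,-0.014,0,0,12,0,0,0,-0.028,0,0,12,0,0,0,-0.042,0,0,12,0,0,0,-0.056,0,0,12,0,0,0,-0.07,0,0,12,0,0,0,-0.084,0,0,12,0,0,0,-0.098,0,0,12,0,0,0,-0.112,0,0,12,0,0,0,-0.126,0,0,12,0,0,0,-0.137,0,0,12]'
python3 - <<'E'
from h import *
s=bot.snapshot("side"); crop(s,170,100,370,300,3,"pics/s16.png")
p=bot.sense()["tcp_pos"]
MO=np.array([496.5,-320]);print(p)
d(*MO,150,92.3,(p[0],p[1],150,85)); d(p[0],p[1],150,85)
E
```

```text
clock: 32.05
tcp_pos: [610.2, 18.9, 82.8]
ee_rot: [-180.0, -0.0, 85.0]
ft_force: [0.3, -0.3, -2.3]
finger_gap: 0.272
clock: 32.88
tcp_pos: [598.5, -117.9, 82.9]
ee_rot: [180.0, 0.0, 85.0]
ft_force: [-0.0, -0.0, -2.0]
finger_gap: 0.276
[ 598.49676384 -119.89651829   82.9142857 ]
w [ 0.     0.    -0.127] t [-0.2082 -0.0842 -0.    ] dist 0.225
w [ 0.     0.002 -0.   ] t [-0.0002  0.     -0.0671] dist 0.067
```

View pics/s16.png

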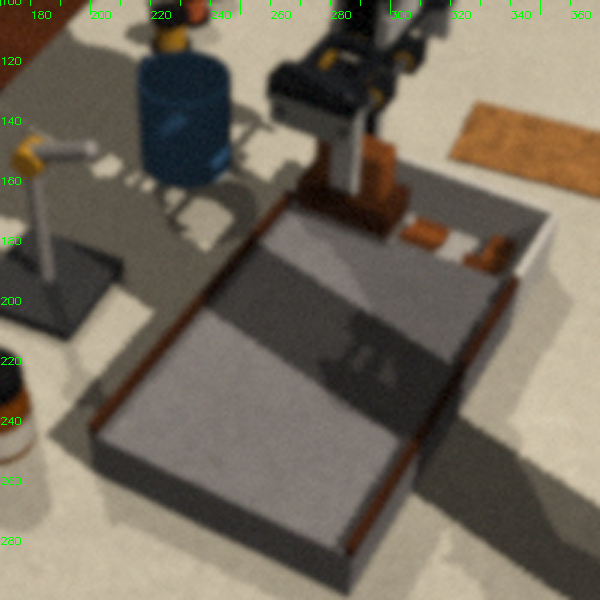

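The board is clear as far as the view goes. I lift away and check the trough.

```bash
python3 -m handwheel '[0,0,0,0,0,-0.03,12,0,0,0,0,0,-0.067,12,0,0,-0.02,-0.03,-0.012,-0.09,12,0,0,-0.04,-0.06,-0.024,-0.09,12,0,0,-0.06,-0.09,-0.036,-0.09,12,0,0,-0.08,-0.12,-0.048,-0.09,12,0,0,-0.1,-0.15,-0.06,-0.09,12,0,0,-0.127,-0.18,-0.072,-0.09,12,0,0,-0.127,-0.207,-0.083,-0.09,12,0,0,-0.127,-0.207,-0.083,-0.09,12]'
python3 - <<'E'
from h import *
s=bot.snapshot("top"); crop(s,180,160,335,265,5,"pics/t17.png")
s=bot.snapshot("side"); crop(s,170,100,390,384,2,"pics/s17.png")
s=bot.snapshot("wrist"); crop(s,0,0,512,384,1,"pics/w17.png")
d(496.5,-320,60,92.3)
E
```

```text
clock: 33.77
tcp_pos: [495.6, -320.2, 172.9]
ee_rot: [-179.9, 0.2, 92.1]
ft_force: [0.2, -0.4, -2.7]
finger_gap: 0.275
w [ 0.    -0.001 -0.001] t [-0.0053 -0.0018  0.1128] dist 0.113
```

View pics/t17.png

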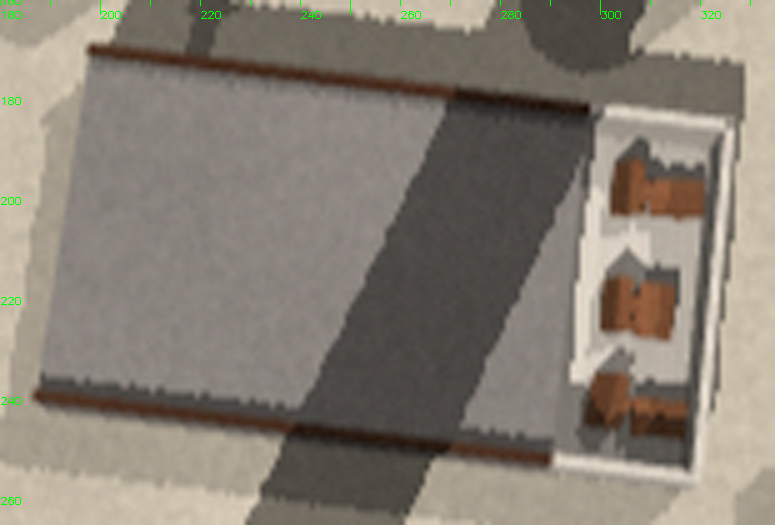

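View pics/s17.png

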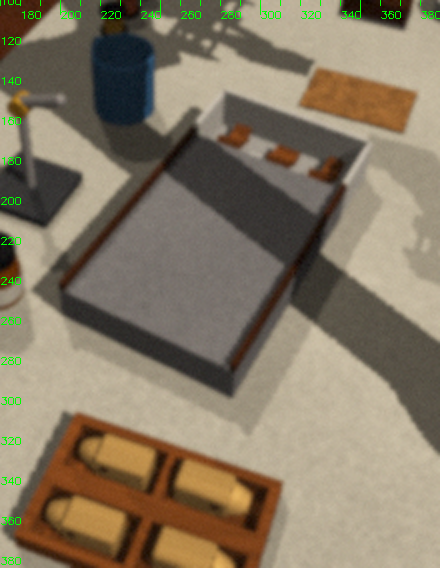

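View pics/w17.png

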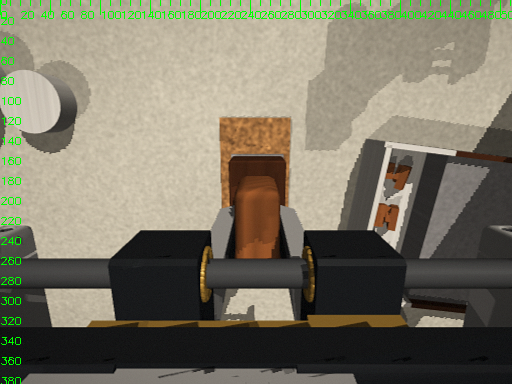

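All six chips are in the trough, the board is bare, and the four blanks are in their pockets. Next I set the scraper down on the mat.

```bash
python3 -m handwheel '[0,0,0,0,-0.001,0.03,12,0,0,0,0,-0.001,0.06,12,0,0,0,0,-0.001,0.09,12,0,0,0,0,-0.001,0.11,12,0,0,0,0,-0.001,0.11,12,0,0,0,0,-0.001,0.11,12,0,0,0,0,-0.001,0.11,12,0,0,0,0,-0.001,0.11,12,0,0,0,0,-0.001,0.11,12,0,0,0,0,-0.001,0.11,12]'
python3 - <<'E'
from h import *
s=bot.snapshot("wrist"); crop(s,130,60,400,270,3,"pics/w18.png")
s=bot.snapshot("side"); crop(s,300,100,400,180,7,"pics/s18.png")
print(bot.sense()["tcp_pos"])
d(497.5,-320,40.4,92.3)
E
```

```text
clock: 34.75
tcp_pos: [497.8, -315.7, 64.3]
ee_rot: [179.9, 0.1, 92.3]
ft_force: [0.2, -0.8, -2.6]
finger_gap: 0.275
[ 497.39041343 -315.49670585   63.77735325]
w [0.001 0.001 0.   ] t [-0.0045 -0.0001  0.0234] dist 0.024
```

View pics/w18.png

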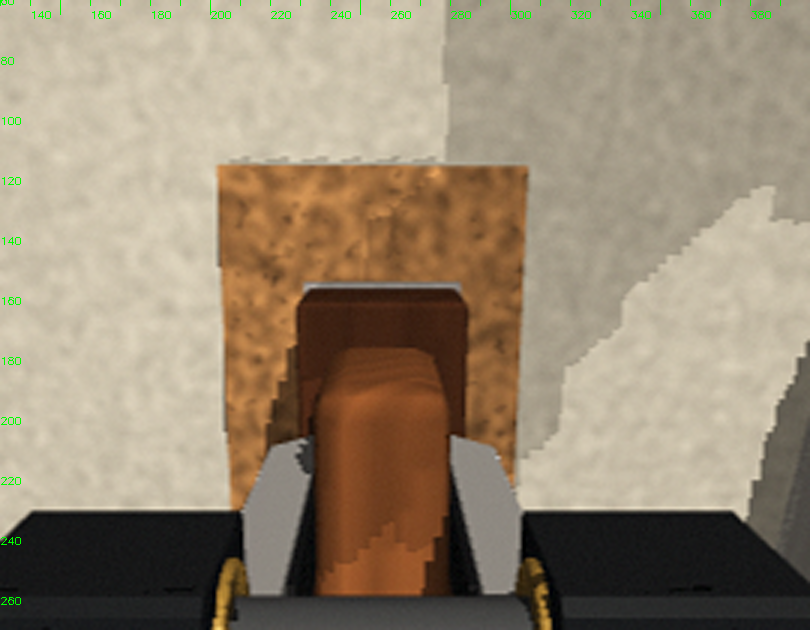

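View pics/s18.png

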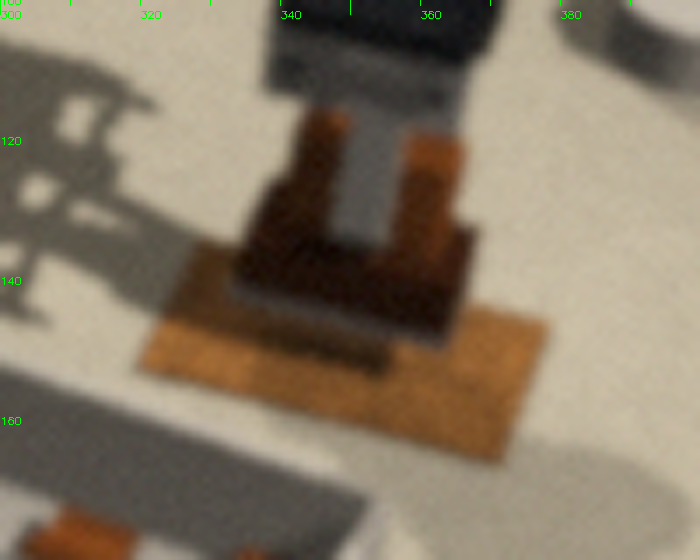

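```bash
python3 -m handwheel '[0,0,0,-0.002,0,0.005,12,0,0,0,-0.003,0,0.01,12,0,0,0,-0.003,0,0.014,12,0,0,0,-0.003,0,0.017,12,0,0,0,-0.003,0,0.02,12,0,0,0,-0.003,0,0.022,12,0,0,0,-0.003,0,0.0232,12,0,0,0,-0.003,0,0.0235,12,0,0,0,-0.003,0,0.0235,12,0,0,0,-0.003,0,0.0235,12]'
python3 - <<'E'
from h import *
for _ in range(1): print(bot.sense()["ft_force"],bot.sense()["tcp_pos"],bot.sense()["ee_rot"])
E
```

```text
clock: 35.68
tcp_pos: [497.3, -318.3, 39.5]
ee_rot: [180.0, 0.0, 92.3]
ft_force: [-0.6, 0.1, -2.2]
finger_gap: 0.275
[-0.56957359  0.08703295 -2.16247825] [ 497.277777   -318.2649177    39.51725446] [1.79979834e+02 9.39356589e-03 9.23260863e+01]
```

```bash
python3 -m handwheel '[0,0,0,0,0,0.0005,12,0,0,0,0,0,0.0005,12,0,0,0,0,0,0.001,12,0,0,0,0,0,0.001,12,0,0,0,0,0,0.0015,12,0,0,0,0,0,0.0015,12,0,0,0,0,0,0.0015,12,0,0,0,0,0,0.0015,12,0,0,0,0,0,0.0015,12,0,0,0,0,0,0.0015,12]'
```

```text
clock: 36.52
tcp_pos: [497.5, -318.4, 39.2]
ee_rot: [179.9, 0.0, 92.3]
ft_force: [-1.0, 0.1, 6.6]
finger_gap: 0.273
```

The scraper is in contact with the mat. I release it and rise.

```bash
python3 -m handwheel '[0,0,0,0,0,0,20,0,0,0,0,0,0,35,0,0,0,0,0,0,50,0,0,0,0,0,0,50,0,0,0,0,0,0,50,0,0,0,0,0,-0.02,50,0,0,0,0,0,-0.06,50,0,0,0,0,0,-0.1,50,0,0,0,0,0,-0.13,50,0,0,0,0,0,-0.13,50]'
python3 -m handwheel '[0,0,0,0.03,0,-0.02,50,0,0,0,0.07,0,-0.04,50,0,0,0,0.11,0,-0.06,50,0,0,0,0.15,0,-0.06,50,0,0,0,0.15,-0.03,-0.06,50,0,0,0,0.15,-0.06,-0.06,50,0,0,0,0.15,-0.09,-0.06,50,0,0,0,0.15,-0.12,-0.06,50,0,0,0,0.15,-0.15,-0.06,50,0,0,0,0.15,-0.15,-0.06,50]'
python3 - <<'E'
from h import *
s=bot.snapshot("top"); cv2.imwrite("pics/t20f.png",s["img"]);crop(s,340,205,400,275,8,"pics/t20.png")
s=bot.snapshot("side"); cv2.imwrite("pics/s20f.png",s["img"]);crop(s,300,100,400,180,7,"pics/s20.png")
E
```

```text
clock: 37.35
tcp_pos: [500.6, -321.0, 174.9]
ee_rot: [179.4, 0.5, 92.3]
ft_force: [0.8, -1.3, 0.6]
finger_gap: 0.5
clock: 38.18
tcp_pos: [336.0, -172.9, 227.0]
ee_rot: [-179.7, -0.1, 92.2]
ft_force: [0.2, 0.3, 0.1]
finger_gap: 0.499
```

View pics/t20.png

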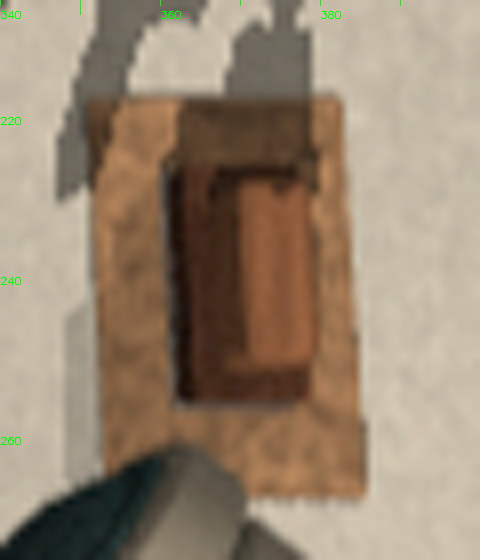

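View pics/s20.png

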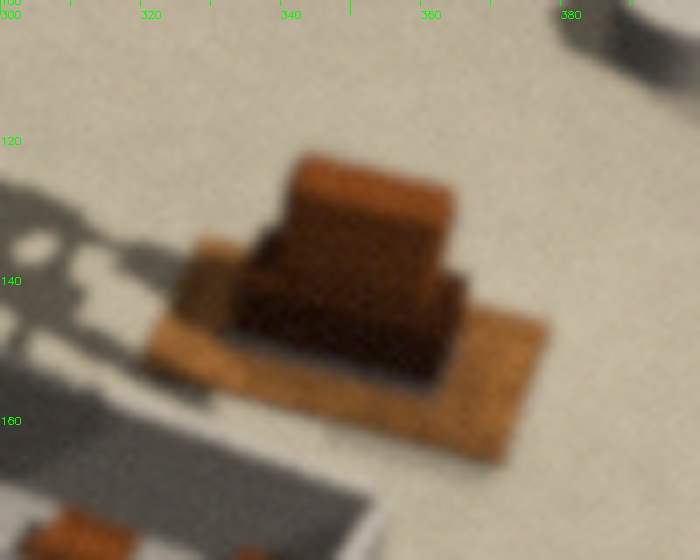

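View pics/s20f.png

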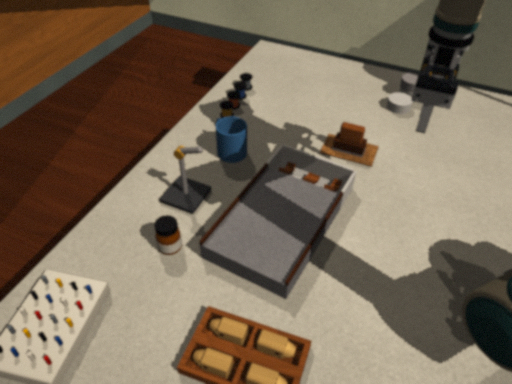

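View pics/t20f.png

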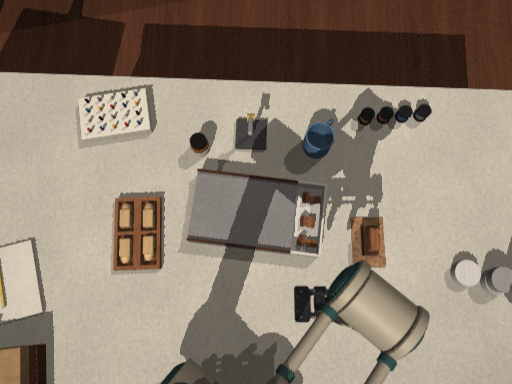

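The scraper stands fully on the mat at (372,238) in the top view. The board is bare, six chips are in the trough, four blanks lie flat in the pockets, and the jar and mug are where they were.

```bash
python3 -c "
from station import bot
print(bot.sense()['qvel'].round(2)); print(bot.job_done())"
```

```text
[ 1.05  1.76 -2.15  0.34 -0.54  0.12]
the job is handed in; nothing more can be done
None
```

I put all four blanks flat into pockets of their own, then wiped the six chips into the trough with three scraper passes (centre, left, right). After that I stood the scraper lengthwise on its cork mat, and I handed the job in at about 38 s of the 210 s allowed.

The last pictures show:
- **Board:** bare, with all six chips in the trough.
- **Blanks:** one in each of the four pockets, lying flat.
- **Scraper:** upright, its whole base on the mat.
- **Jar and mug:** where they started.

Two readings were off:
- **Wrist camera:** it placed the board's fence and some blanks 2–6 mm away from where the top camera did. I averaged the two for the last two blanks and set the side passes a few millimetres inward from the fences. Nothing jammed.
- **Setting the scraper down:** it touched the mat about 1 mm lower than I had worked out, so I lowered it until the force reading showed contact (6.6 N).

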